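Move the clip-in bar rest to the other dovetail station

ROBOT

A 7-joint arm with a two-finger parallel gripper is mounted at the origin on the work surface. World frame = base frame: x ahead of the robot, y to its left, z up, the work surface at z = 0. Lengths are in m, angles in rad, forces in N, time in s.
With the tool pointing down it reaches from about 0.4 to 0.85 m from the base axis. Payload 6.9 kg.
Tool frame: the origin (TCP) lies on the centre line of the jaws, within the pads' length; the fingertips stand 22 mm ahead of it and the grasp point (between the pads) lies 3 mm ahead of it; z points along the fingers, y is the direction in which the jaws open and shut (so a half turn about z gives the same grasp; the last joint's range is limited). The gripper opens to 85 mm and grips with 20 to 120 N. Pads are 22 mm wide; open, the fingers measure 114 mm over their backs; the gripper's body (76 mm by 85 mm) begins 54 mm behind the grasp point. The pads swing forward as they close: fully open they stand 13 mm farther back than shut.
Start: joints at [1.381, 0.507, -0.238, 1.5, 0.126, 1.149, -0.155], TCP at [0.182, -0.598, 0.253] pointing down, gripper open.
Joint ranges: [-3.08, 3.08], [-0.24, 2.05], [-1.43, 1.35], [0, 2.5], [-1.52, 4.66], [0.17, 1.96], [-2.89, 2.89]. Speed limits (rad/s): [2.39, 2.39, 3.14, 3.14, 3.14, 3.14, 3.14].

INTERFACE

Orientations are given as a rotation vector (axis times angle).
In Python, from rig import state, snapshot, close_job gives the robot as it stands. The module is installed in compiled form; this text tells all that it offers.
- The arm moves only by the tool jog_arm, never from a script. Its argument "increments" is a list that holds one entry, the list of rows, each a list of 6 numbers: the shift along the tool's x, y, z in m, then the turn, a rotation vector about the tool's x, y, z in rad. A call has 1 to 12 rows; each row shifts and turns the commanded pose from where the row before left it, along the tool's axes as they then stand; what a row does not reach is not made up. A row lasts 1/10 s, in which the tool goes at most 50 mm and 8.59 degrees, less where a joint would pass 70% of its speed; a pose out of reach is approached as far as the arm can. A call is refused whole if a number of a shift passes 0.05 or a number of a turn 0.15, either way. A call with a gripper value outside its range is refused whole. "jaw" is the opening, from 0 (shut) to 1 (fully open), set as the call begins (left out, the last holds). The fingers move at their own pace and stop on an object; "grip_force" is the grip in N (left out, the last holds). Time passes only in rows, so rows that do not move let the fingers close. It gives the time, the measured TCP pose, the force and the opening at its end, in the units of the state.
- state(): the state, without advancing time (a new reading comes with each control period).
- snapshot(name): name is "scene" or "top" or "wrist"; returns a dict with "color" (400x640x3 uint8, red, green, blue), "K" (3x3 intrinsics, pixels), "k1" (the pictures are not rectified: a ray, as slopes to the right and down, at radius r is drawn at 1 + k1 r^2 times it, then the intrinsics apply), "rvec" (rotation vector, rad) and "tvec" (3), from world to camera coordinates, as OpenCV has them. Camera axes: x right, y down, z forward; pixel columns grow to the right and rows downward; lengths in m; the calibration is good to about 2 mm. A picture is of the moment at which its call begins. There is no depth.
- close_job(): hands the job in, once; it reports no verdict.
The state is a dict: "clock": time; "joint_positions": joint angles; "joint_vel": joint speeds; "effort": joint torques, N m; "position": TCP position; "tcp_rot": TCP orientation; "wrist_force": force on the tool from outside, world axes, zero at the start; "moment": the same for the moment, N m; "finger_gap": opening from 0.0 (shut) to 1.0 (fully open).
Only numpy, scipy, OpenCV 4.12 (cv2) and the standard library are available. Lean on these libraries where they do the work, as an engineer would, in place of code of your own. Each camera call takes 0.05 s, during which the arm holds its last target.

TASK

The blue bar rest is clipped into the sloping dovetail of the grey station. Press that station's red catch so that the rest pops loose, slide it out, then slide it down into the empty dovetail of the orange station until its catch clicks and holds it there by itself. Ease it in rather than ramming it, and leave the wrench, the can and the tray where they are.

Things in the scene. Friction and masses are not known exactly. Their poses are not given: they have to be found in the camera images.
- shoe_a: Grey station's dovetail shoe, fixed, holding the rest at first. Aluminium floor 185 x 104 mm, sloping 30 degrees, rising away from the robot. Origin: on the floor's surface on its centre line, 85 mm above the bench. Axes: x up-slope along the slide, y left across it, z square to the floor. Floor runs x = -100 to +85 mm. An end block 20 mm high with a sprung brass ejector pin closes the low end (below x = -85).
- shoe_b: Orange station's dovetail shoe, fixed, empty at first; sizes and axes as shoe_a.
- mouth_a (a point): Mouth of the grey dovetail, floor level, at x = -5 mm on the shoe's centre line. Down-slope of it two inward-leaning cheeks (x = -85 to -5, 17 mm high; half width 36.5 mm at the floor, 29.5 mm at 12 mm up). Up-slope, flared guides 12 mm high (x = -5 to +14, half width 37 to 44 mm), then an open landing to x = +85 where the rest is laid flat and then slid down-slope.
- mouth_b (a point): The same on the orange station.
- rest_mid (a point): Bar rest, loose, 0.2 to 0.4 kg: a blue-topped plate 110 x 66 x 20 mm (x, y, z) with a dovetail foot, and on its middle an aluminium block 40 mm (x) x 56 mm (y), plain from 20 to 48 mm above the underside, V horns up to 62 mm. Point: centre of the plain part, 34 mm above the underside. Axes as the shoe's. Grip the block's faces 40 mm apart: fingers close along x, tool leaning 30 degrees square to the slope.
- rest_foot (a point): Centre of the rest's underside. In the shoe's axes: latched home x = -23, y = 0, z = 0 mm; the click comes when it is pushed to x = -23 or a bit beyond, end stop at x = -29. If the catch is pressed the ejector shifts it to about x = -5, where it stays, as it does if not clicked. Clear of the cheeks from x = +50, of the flares from +70. About 1.5 mm play each side.
- rest_nose (a point): Middle of the underside's down-slope edge, 55 mm from the rest's centre. This end must go in first, as at the start; turned round it does not latch. Pushing home takes about 10 to 20 N along the slope, against ejector (6 N where it is first met, 9 N at the click), catch and friction (oiled, about 0.2). Held rigidly too high, low or askew it binds under the cheeks; eased or held flat it runs.
- pad_a (a point): Centre of the top face of the grey station's red catch pad, 40 x 28 mm (x, y of the shoe), to the left of the shoe at x = -45, y = +68, z = 26 mm in the shoe's axes. Pressed square to the slope (along the shoe's -z).
- pad_b (a point): The same on the orange station's catch pad.
- catch_a (a joint): Travel of the grey station's catch, m: 0 up (catching), 0.009 fully pressed. The tooth stands 7 mm out of the floor and lets go at about 0.007. Spring 2.5 N at rest, 6 N fully pressed; with the rest bearing on the tooth about 2 N more. Springs back.
- catch_b (a joint): The same for the orange station's catch; the rest pushes it down while sliding in, and it springs back to 0 at the click.
- wrench: Bystander: a steel wrench 150 mm long lying on the bench. Origin on its underside, midway.
- can_mid (a point): Bystander: a yellow can, 60 mm across, 120 mm high, standing. Point at its centre.
- tray_mid (a point): Bystander: a grey open tray 110 x 90 x 30 mm between the stations. Point at its centre.
Mind the look-alikes: they are no part of the job. What is shaped like the part that bears rest_mid but brown is not meant. Leave any brown look-alike of the part that bears shoe_b alone.

How it is judged:
On the way, in this order (a step that is already met when the one before it is completed fails the run):
1. the grey station's catch is pressed and the rest pops up-slope (value of joint catch_a above 0.005 m and x of rest_mid in the frame of shoe_a above -0.019 m).
2. the rest is clear of the grey station (distance between rest_mid and shoe_a above 0.13 m).
At the end, for the whole second after the job is handed in: The rest sits home in the orange station's dovetail (its point 19.5 to 31 mm down-slope of the shoe's origin, within 5 mm of the centre line, lying flat within 5 degrees), the orange catch is up (under 3 mm of travel) and the rest is still (x of rest_mid in the frame of shoe_b between -0.031 and -0.0195 m and y of rest_mid in the frame of shoe_b between -0.005 and 0.005 m and z of rest_mid in the frame of shoe_b between 0.03 and 0.039 m and angle between the z axis of rest_mid and the z axis of shoe_b, either way round below 0.09 rad and value of joint catch_b below 0.003 m and linear speed of rest below 0.02 m/s); the robot touches nothing.
It fails at once if the rest is rammed into or wrenched about in a shoe with more than 70 N (contact force between rest and shoe_b above 70 N or contact force between rest and shoe_a above 70 N).
It fails at once if the wrench, can or tray is shifted by more than 25 mm (distance of any of wrench, can_mid, tray_mid from where it was at the start of the episode above 0.025 m).
It also fails if it takes over 64 s, if anything falls off the work surface, if the arm or the gripper's body presses on something with over 40 N, if the wrist force passes 120 N, or if a joint passes its speed limit or range.

## Working session

There is one attempt and no reset: what is moved stays moved. The work goes in short steps, Python scripts to look and compute and a tool call to move; the robot and the scene stay as the last step left them, time stands still between calls to the robot, and variables do not carry over. Pictures are saved under pics/ and viewed, and the job is handed in when it is done.

Besides the shell and the picture viewer there is one more tool, called after "Call:" by a JSON object that holds its "op" and its "data". jog_arm: Moves the arm, as the interface text tells. Its arguments: {"type":"object","properties":{"increments":{"type":"array","items":{"type":"array","items":{"type":"array","items":{"type":"number"}}}},"jaw":{"type":"number"},"grip_force":{"type":"number"}},"required":["increments"]}

```bash
mkdir -p pics; ls; python3 - <<'E'
from rig import state,snapshot
import cv2,numpy as np
s=state();print({k:np.round(v,3).tolist() for k,v in s.items()})
for n in("scene","top","wrist"):
    d=snapshot(n);cv2.imwrite(f"pics/{n}0.png",d["color"][:,:,::-1]);np.savez(f"pics/{n}0.npz",**d)
    R=cv2.Rodrigues(np.array(d["rvec"],float))[0];print(n,d["K"],d["k1"],(-R.T@d["tvec"]).round(3),R[2].round(3))
E
```

```text
pics
{'clock': 0.0, 'joint_positions': [1.38, 0.508, -0.238, 1.501, 0.126, 1.149, -0.155], 'joint_vel': [-0.001, 0.0, 0.001, -0.001, -0.001, 0.001, -0.001], 'effort': [0.001, -62.058, -2.187, -24.964, 0.013, 0.012, 0.0], 'position': [0.182, -0.597, 0.252], 'tcp_rot': [-3.106, -0.463, 0.0], 'wrist_force': [0.785, -0.629, 0.088], 'moment': [-0.037, -0.041, -0.07], 'finger_gap': 1.001}
scene [[474.43934771   0.         317.02084636]
 [  0.         474.43934771 202.60176738]
 [  0.           0.           1.        ]] -0.03019539592625706 [ 1.179 -0.09   0.975] [-0.566  0.068 -0.822]
top [[379.95672129   0.         319.93310908]
 [  0.         379.95672129 197.46078157]
 [  0.           0.           1.        ]] -0.06582843475090194 [ 0.359 -0.016  0.995] [ 0.237  0.021 -0.971]
wrist [[339.6257331    0.         320.07184909]
 [  0.         339.6257331  201.14446043]
 [  0.           0.           1.        ]] -0.06657438283155105 [ 0.252 -0.578  0.372] [-0.275 -0.081 -0.958]
```

View pics/scene0.png

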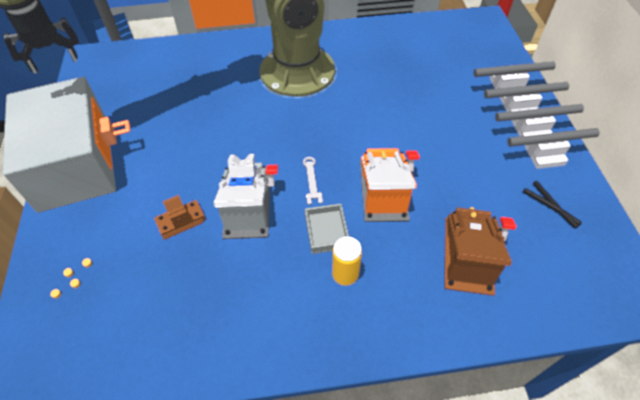

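View pics/top0.png

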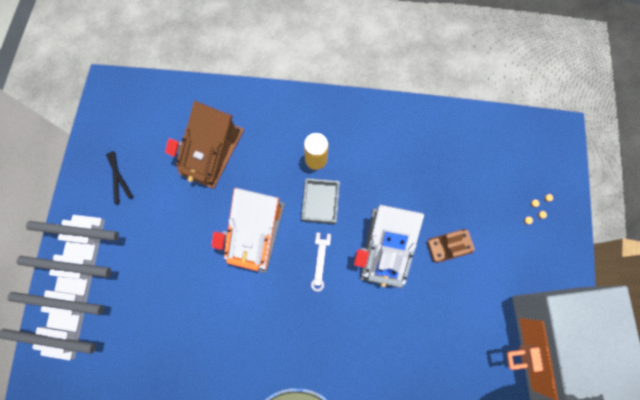

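View pics/wrist0.png

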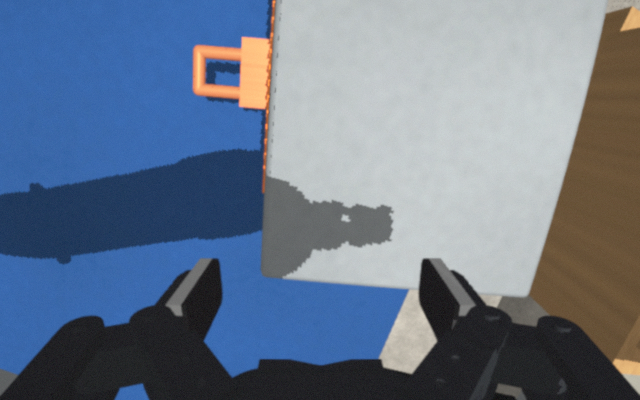

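The scene view shows the grey station with the blue rest at (245,195) and the orange station at (388,185). In the top view they are at (393,245) and (255,230). The brown look-alikes are at (180,215) and (475,250) in the scene view. Next I'll zoom in on both stations.

```bash
cat > h.py <<'E'
import numpy as np,cv2
from rig import state,snapshot
def cam(d):
    R=cv2.Rodrigues(np.array(d["rvec"],float))[0];return R,-R.T@np.array(d["tvec"],float).ravel()
def dist(d): return np.array([float(d["k1"]),0,0,0,0])
def ray(d,uv):
    R,c=cam(d)
    p=cv2.undistortPointsIter(np.array(uv,float).reshape(-1,1,2),d["K"],dist(d),None,None,(3,50,1e-10)).reshape(-1,2)
    v=np.c_[p,np.ones(len(p))]@R; return c,v/np.linalg.norm(v,axis=1)[:,None]
def proj(d,P):
    return cv2.projectPoints(np.array(P,float).reshape(-1,1,3),np.array(d["rvec"],float),np.array(d["tvec"],float),d["K"],dist(d))[0].reshape(-1,2)
def tri(views):  # list of (d,uv)
    A=np.zeros((3,3));b=np.zeros(3);rs=[]
    for d,uv in views:
        c,v=ray(d,uv);M=np.eye(3)-np.outer(v[0],v[0]);A+=M;b+=M@c;rs.append((c,v[0]))
    p=np.linalg.solve(A,b)
    return p,max(np.linalg.norm(np.cross(p-c,v)) for c,v in rs)
def onz(d,uv,z):
    c,v=ray(d,uv);return c+v*((z-c[2])/v[:,2])[:,None]
def load(n): return dict(np.load(n))
def shot(n,tag):
    d=snapshot(n);cv2.imwrite(f"pics/{n}{tag}.png",d["color"][:,:,::-1]);np.savez(f"pics/{n}{tag}.npz",**d);return d
E
python3 - <<'E'
import cv2
for n,b in(("top0",(340,190,440,300)),("top0",(200,175,300,285)),("scene0",(205,140,290,245)),("scene0",(350,140,435,225))):
    im=cv2.imread(f"pics/{n}.png")[b[1]:b[3],b[0]:b[2]]
    cv2.imwrite(f"pics/c_{n}_{b[0]}.png",cv2.resize(im,None,fx=5,fy=5,interpolation=2))
E
```

```text
(no output)
```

View pics/c_top0_340.png

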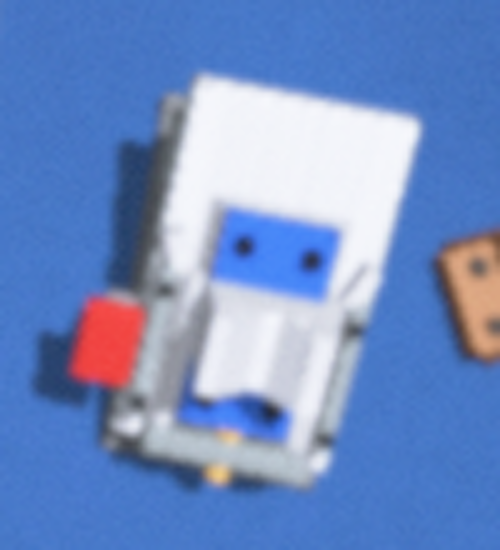

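View pics/c_top0_200.png

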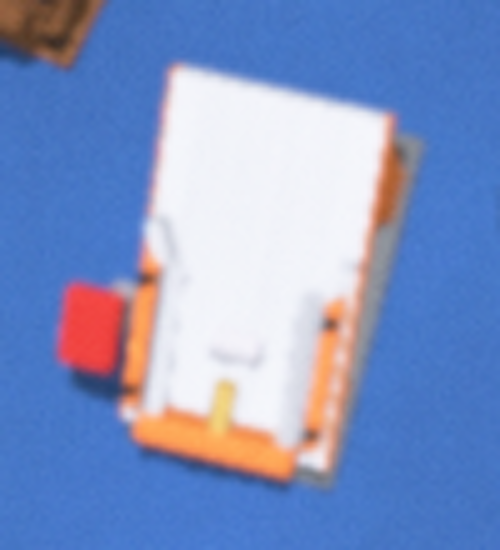

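View pics/c_scene0_205.png

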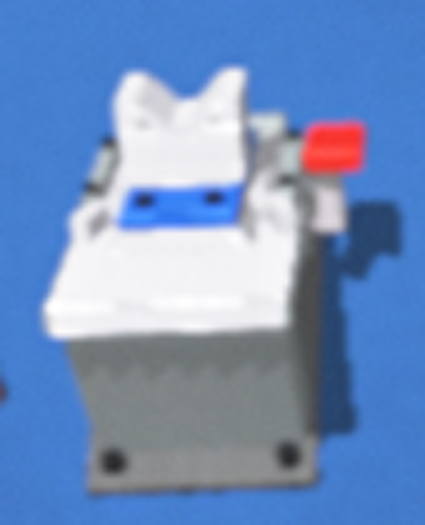

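View pics/c_scene0_350.png

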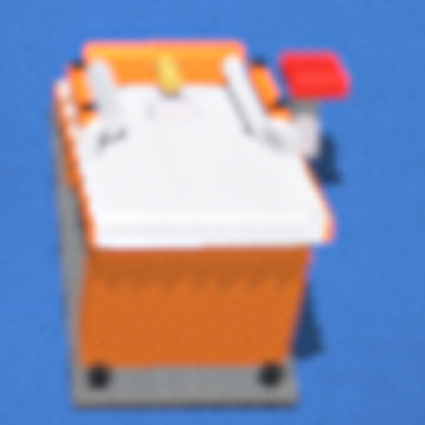

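```bash
python3 - <<'E'
from h import *
t=load("pics/top0.npz");s=load("pics/scene0.npz")
f=lambda x,y,p:((p[0]+.5)/5-.5+x,(p[1]+.5)/5-.5+y)
def go(name,pt,ps,o):
    p,e=tri([(t,f(*( (340,190) if o=='a' else (200,175)),pt)),(s,f(*((205,140) if o=='a' else (350,140)),ps))]);print(name,o,p.round(4),round(e,4));return p
for o,L in(('a',[("UL",(198,75),(290,300)),("UR",(420,122),(48,305)),("pad",(108,342),(334,147))]),
 ('b',[("UL",(175,68),(332,212)),("UR",(393,115),(97,215)),("pad",(91,329),(315,75))])):
    q=[go(n,a,b,o) for n,a,b in L]
    d=q[0]-q[1];yaw=np.arctan2(-d[0],d[1]);print("width",np.linalg.norm(d),"yaw deg",np.degrees(yaw))
    for y in (yaw,):
        Rz=cv2.Rodrigues(np.array([0,0,y]))[0];a=np.radians(30)
        Ry=np.array([[np.cos(a),0,-np.sin(a)],[0,1,0],[np.sin(a),0,np.cos(a)]]);R=Rz@Ry
        print("orig from corners",(((q[0]+q[1])/2)-R@[.085,0,0]).round(4),"from pad",(q[2]-R@[-.045,.068,.026]).round(4))
print(f(340,190,(0,0)))
for n,uv in(("can",(316,150)),("wr",(320,262)),("tray",(321,201))): print(n,onz(t,uv,.0 if n!="can" else .06))
E
```

```text
UL a [ 0.5693 -0.1366  0.1261] 0.0006
UR a [ 0.5576 -0.2419  0.1276] 0.0006
pad a [ 0.4454 -0.1108  0.0756] 0.0003
width 0.1059432652003135 yaw deg -6.340999206374009
orig from corners [ 0.4903 -0.1811  0.0843] from pad [ 0.4895 -0.1841  0.0756]
UL b [0.5719 0.2072 0.1272] 0.0005
UR b [0.5599 0.1016 0.1294] 0.0013
pad b [0.45   0.2399 0.0747] 0.0003
width 0.1063289660763432 yaw deg -6.488174105897337
orig from corners [0.4928 0.1627 0.0858] from pad [0.4939 0.1665 0.0746]
(339.6, 189.6)
can [[0.71363495 0.02837397 0.06      ]]
wr [[ 0.43085461 -0.01277311  0.        ]]
tray [[0.59278915 0.00188444 0.        ]]
```

```bash
cat >> h.py <<'E'
from scipy.spatial.transform import Rotation as Ro
from scipy.optimize import least_squares
def shoeR(yaw): return Ro.from_euler('ZY',[yaw,-np.pi/6]).as_matrix()
def toolR(S): return np.c_[S[:,1],S[:,0],-S[:,2]]
def cur():
    s=state(); return np.array(s["position"]),Ro.from_rotvec(s["tcp_rot"]).as_matrix(),s
def plan(p,R,n,p0=None,R0=None,show=True):
    if p0 is None: p0,R0,_=cur()
    r=Ro.from_matrix(R0.T@R).as_rotvec()/n; D=Ro.from_rotvec(r).as_matrix()
    # p = p0 + sum R0 D^k t
    M=sum(R0@np.linalg.matrix_power(D,k) for k in range(n)); t=np.linalg.solve(M,np.array(p)-p0)
    if show: print("n",n,"row",t.round(4).tolist(),r.round(4).tolist(),"turn deg",np.degrees(np.linalg.norm(r)).round(2))
    pts=[p0]
    for k in range(n): pts.append(pts[-1]+R0@np.linalg.matrix_power(D,k)@t)
    return t,r,np.array(pts)
SA=(np.array([.490,-.183,.085]),shoeR(np.radians(-6.4)))
SB=(np.array([.493,.1645,.085]),shoeR(np.radians(-6.4)))
E
python3 - <<'E'
from h import *
o,S=SA
p,R,s=cur()
t,r,pts=plan(o+S@[-.02,.02,.17],toolR(S),24);print(o+S@[-.02,.02,.17],pts[::4].round(3))
E
```

```text
n 24 row [0.0207, -0.0065, 0.0008] [-0.0193, 0.0126, -0.0473] turn deg 3.02
[ 0.39054654 -0.15171908  0.22222432] [[ 0.182 -0.598  0.253]
 [ 0.25  -0.544  0.25 ]
 [ 0.307 -0.479  0.249]
 [ 0.35  -0.404  0.246]
 [ 0.379 -0.322  0.242]
 [ 0.393 -0.237  0.235]
 [ 0.391 -0.152  0.222]]
```

Call:
{"op": "jog_arm", "data": {"increments": [[[0.0207,-0.0065,0.0008,-0.0193,0.0126,-0.0473],[0.0207,-0.0065,0.0008,-0.0193,0.0126,-0.0473],[0.0207,-0.0065,0.0008,-0.0193,0.0126,-0.0473],[0.0207,-0.0065,0.0008,-0.0193,0.0126,-0.0473],[0.0207,-0.0065,0.0008,-0.0193,0.0126,-0.0473],[0.0207,-0.0065,0.0008,-0.0193,0.0126,-0.0473],[0.0207,-0.0065,0.0008,-0.0193,0.0126,-0.0473],[0.0207,-0.0065,0.0008,-0.0193,0.0126,-0.0473],[0.0207,-0.0065,0.0008,-0.0193,0.0126,-0.0473],[0.0207,-0.0065,0.0008,-0.0193,0.0126,-0.0473],[0.0207,-0.0065,0.0008,-0.0193,0.0126,-0.0473],[0.0207,-0.0065,0.0008,-0.0193,0.0126,-0.0473]]]}}

```text
clock: 1.35
position: [0.3508, -0.4026, 0.2467]
tcp_rot: [2.653, 1.232, 0.267]
wrist_force: [-0.2, -0.9, 1.0]
finger_gap: 1.0
```

Call:
{"op": "jog_arm", "data": {"increments": [[[0.0207,-0.0065,0.0008,-0.0193,0.0126,-0.0473],[0.0207,-0.0065,0.0008,-0.0193,0.0126,-0.0473],[0.0207,-0.0065,0.0008,-0.0193,0.0126,-0.0473],[0.0207,-0.0065,0.0008,-0.0193,0.0126,-0.0473],[0.0207,-0.0065,0.0008,-0.0193,0.0126,-0.0473],[0.0207,-0.0065,0.0008,-0.0193,0.0126,-0.0473],[0.0207,-0.0065,0.0008,-0.0193,0.0126,-0.0473],[0.0207,-0.0065,0.0008,-0.0193,0.0126,-0.0473],[0.0207,-0.0065,0.0008,-0.0193,0.0126,-0.0473],[0.0207,-0.0065,0.0008,-0.0193,0.0126,-0.0473],[0.0207,-0.0065,0.0008,-0.0193,0.0126,-0.0473],[0.0207,-0.0065,0.0008,-0.0193,0.0126,-0.0473]]]}}

```text
clock: 2.55
position: [0.3904, -0.1549, 0.2237]
tcp_rot: [2.036, 1.801, 0.478]
wrist_force: [-0.7, -0.1, 0.5]
finger_gap: 1.0
```

```bash
python3 - <<'E'
from h import *
p,R,s=cur();print(p,s["clock"],s["joint_positions"],s["wrist_force"])
d=shot("wrist","1");o,S=SA
print((S.T@(p-o)).round(4), (toolR(S).T@R).round(3))
t,_=cam(d);print(t@toolR(S), R.T@(cam(d)[1]-p))
E
```

```text
[ 0.39037205 -0.15489027  0.22365174] 2.55 [ 1.26124757  0.08210111 -0.87171385  2.43031479 -0.45716681  0.18096745
  0.71567599] [-0.69090417 -0.05913806  0.45700749]
[-0.0191  0.0168  0.1711] [[ 1.    -0.01  -0.002]
 [ 0.01   1.    -0.008]
 [ 0.002  0.008  1.   ]]
[[-0.01009933  0.99989513  0.01037897]
 [-0.95803215 -0.00670175 -0.28658243]
 [-0.28648282 -0.01283767  0.95799937]] [ 7.14993606e-02  2.01819947e-05 -1.19771146e-01]
```

View pics/wrist1.png

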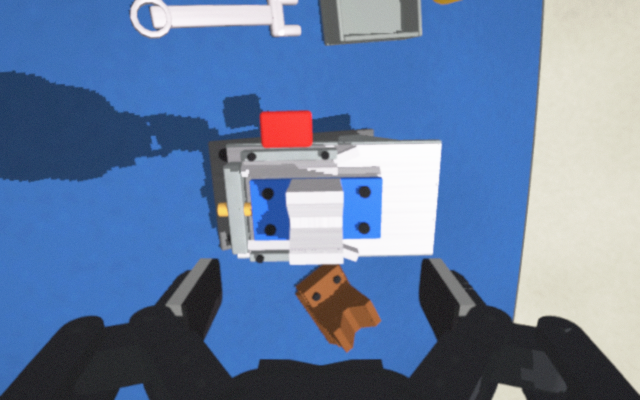

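Wrist view 1 shows the plate's upper corners at about (442,141) and (433,256), the red pad centred at about (286,129), and the rest block at about (316,222). j6 is close to its lower limit (0.181 against 0.17). I'll refine these positions using the wrist view together with the top and scene views.

```bash
python3 - <<'E'
import cv2
im=cv2.imread("pics/wrist1.png")[95:275,200:460]
cv2.imwrite("pics/c_w1.png",cv2.resize(im,None,fx=3,fy=3,interpolation=2))
E
```

```text
(no output)
```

View pics/c_w1.png

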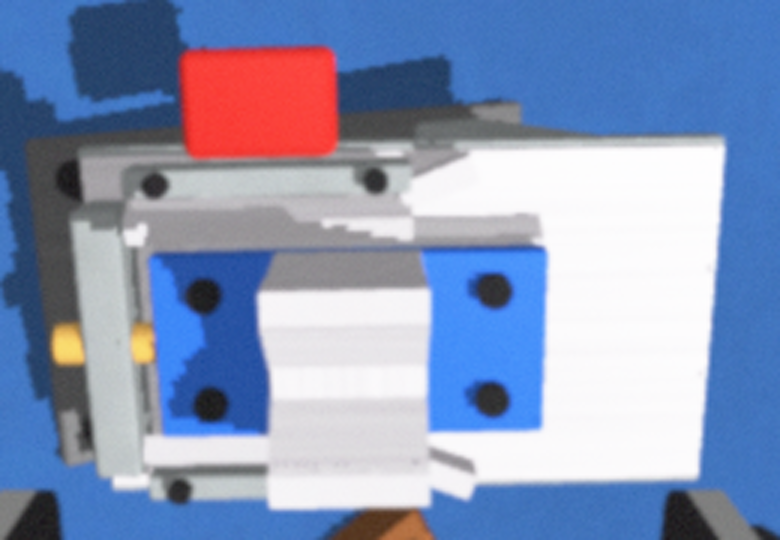

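```bash
cat > m1.py <<'E'
from h import *
t=load("pics/top0.npz");s=load("pics/scene0.npz");w=load("pics/wrist1.npz")
f=lambda x,y,p,k=5:((p[0]+.5)/k-.5+x,(p[1]+.5)/k-.5+y)
W=lambda p:f(200,95,p,3);T=lambda p:f(340,190,p);Sc=lambda p:f(205,140,p)
UL=tri([(t,T((200,75))),(w,W((723,138)))]);UR=tri([(t,T((420,122))),(w,W((699,481)))])
print("UL",UL,"UR",UR)
UL=tri([(t,T((200,75))),(w,W((723,138))),(s,Sc((290,300)))])[0];UR=tri([(t,T((420,122))),(w,W((699,481))),(s,Sc((48,305)))])[0]
print("3view",UL,UR)
def red(d,box):
    h=cv2.cvtColor(d["color"],cv2.COLOR_RGB2HSV);m=((h[...,0]<8)|(h[...,0]>172))&(h[...,1]>150)&(h[...,2]>130)
    x0,y0,x1,y1=box;ys,xs=np.nonzero(m[y0:y1,x0:x1]);return xs.mean()+x0,ys.mean()+y0,len(xs)
rt=red(t,(345,240,375,275));rs=red(s,(262,160,282,180));rw=red(w,(240,90,330,155));print(rt,rs,rw)
P=tri([(t,rt[:2]),(w,rw[:2])]);print("pad t,w",P);print("pad all",tri([(t,rt[:2]),(w,rw[:2]),(s,rs[:2])]))
d=UL-UR;yaw=np.arctan2(-d[0],d[1]);print("yaw",np.degrees(yaw),np.linalg.norm(d))
S=shoeR(yaw);print("o corners",(UL+UR)/2-S@[.085,0,0],"o pad",P[0]-S@[-.045,.068,.026])
# floor long-edge direction & blue plate corners on planes
for name,o in(("c",(UL+UR)/2-S@[.085,0,0]),):
  for nm,uv,z in(("blue ur",(547,247),.02),("blue lr",(543,430),.02),("blue ul",(150,253),.02),("blue ll",(160,433),.02),("UL",(723,138),0),("UR",(699,481),0),("pad",None,.026),("bL",(258,290),.062),("bR",(430,290),.062),("bLl",(268,507),.062),("bRl",(430,507),.062)):
    c,v=ray(w,W(uv) if uv else rw[:2]);c=S.T@(c-o);v=S.T@v[0];print(nm,(c+v*(z-c[2])/v[2]).round(4))
E
python3 m1.py
```

```text
UL (array([ 0.5701926 , -0.13800224,  0.12313926]), np.float64(0.0006000097955910752)) UR (array([ 0.55759635, -0.24311405,  0.12668002]), np.float64(0.00041495013294880537))
3view [ 0.5689839  -0.13710538  0.12499373] [ 0.55726505 -0.24233425  0.12718677]
(np.float64(360.8639053254438), np.float64(258.15384615384613), 169) (np.float64(271.2391304347826), np.float64(169.15217391304347), 92) (np.float64(285.9745996686913), np.float64(128.72059635560464), 1811)
pad t,w (array([ 0.44396659, -0.10919592,  0.08561621]), np.float64(0.0004750235796010106))
pad all (array([ 0.44630214, -0.11060636,  0.07696306]), np.float64(0.00177713750552746))
yaw -6.354576915176906 0.10590211428863962
o corners [ 0.48996459 -0.18157234  0.08359025] o pad [ 0.4880921  -0.18253035  0.08559955]
blue ur [0.0308 0.0261 0.02  ]
blue lr [ 0.0319 -0.0278  0.02  ]
blue ul [-0.078   0.0253  0.02  ]
blue ll [-0.0789 -0.0281  0.02  ]
UL [0.0835 0.0532 0.    ]
UR [ 0.0857 -0.0543 -0.    ]
pad [-0.0458  0.0662  0.026 ]
bL [-0.0437  0.0258  0.062 ]
bR [-0.0035  0.0254  0.062 ]
bLl [-0.0435 -0.0304  0.062 ]
bRl [-0.003  -0.0306  0.062 ]
```

```bash
cat >> h.py <<'E'
SA=(np.array([.4893,-.1828,.085]),shoeR(np.radians(-6.4)))
def inS(sh,p): return (sh[1].T@(np.array(p)-sh[0])).round(4)
E
python3 - <<'E'
from h import *
o,S=SA
plan(o+S@[-.045,.067,.072],toolR(S),8)
E
```

```text
n 8 row [0.006, -0.0032, 0.0124] [-0.001, -0.0001, -0.0006] turn deg 0.07
```

Call:
{"op": "jog_arm", "data": {"increments": [[[0.006,-0.0032,0.0124,-0.001,0,-0.0006],[0.006,-0.0032,0.0124,-0.001,0,-0.0006],[0.006,-0.0032,0.0124,-0.001,0,-0.0006],[0.006,-0.0032,0.0124,-0.001,0,-0.0006],[0.006,-0.0032,0.0124,-0.001,0,-0.0006],[0.006,-0.0032,0.0124,-0.001,0,-0.0006],[0.006,-0.0032,0.0124,-0.001,0,-0.0006],[0.006,-0.0032,0.0124,-0.001,0,-0.0006],[0,0,0,0,0,0],[0,0,0,0,0,0],[0,0,0,0,0,0],[0,0,0,0,0,0]]], "jaw": 0}}

```text
clock: 3.8
position: [0.4047, -0.125, 0.1792]
tcp_rot: [2.061, 1.826, 0.495]
wrist_force: [1.1, -0.1, 0.0]
finger_gap: -0.001
```

```bash
python3 - <<'E'
from h import *
p,R,s=cur();print(inS(SA,p),s["joint_positions"],s["wrist_force"],s["clock"])
d=shot("wrist","2")
E
```

```text
[-0.0313  0.048   0.1268] [ 0.2218685   0.16377175  0.15821144  2.49765846 -1.52179669  0.17560892
  1.72966344] [ 1.11076359 -0.13414203  0.03146835] 3.8
```

View pics/wrist2.png

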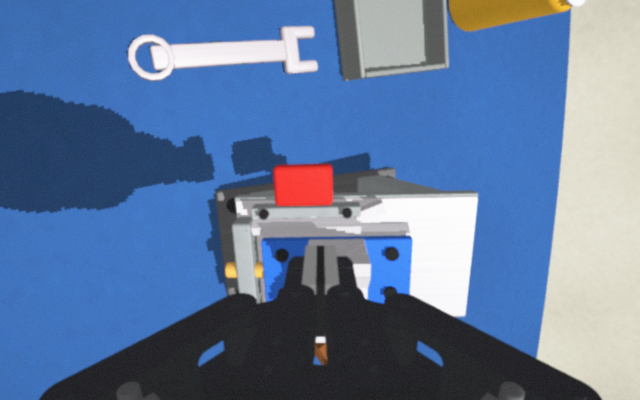

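The wrist view shows the pad centred at about (303,186), with the closed fingers still short of it. The arm stopped on joint limits (j4, j5 and j6) because leaning this close to the base is cramped. I'll back off to an upright tool farther out so the arm can unfold.

```bash
python3 - <<'E'
from h import *
y=np.radians(-6.4);V=toolR(Ro.from_euler('z',y).as_matrix())
t,r,pts=plan([.50,-.12,.23],V,10);print(pts[::3])
E
```

```text
n 10 row [0.0017, 0.0105, -0.0024] [0.0493, -0.0032, -0.0009] turn deg 2.83
[[ 0.4046849  -0.12499506  0.17918181]
 [ 0.43047775 -0.12345157  0.19928586]
 [ 0.45894966 -0.12196248  0.21537808]
 [ 0.4894799  -0.12049217  0.22710704]]
```

Call:
{"op": "jog_arm", "data": {"increments": [[[0.0017,0.0105,-0.0024,0.0493,-0.0032,-0.0009],[0.0017,0.0105,-0.0024,0.0493,-0.0032,-0.0009],[0.0017,0.0105,-0.0024,0.0493,-0.0032,-0.0009],[0.0017,0.0105,-0.0024,0.0493,-0.0032,-0.0009],[0.0017,0.0105,-0.0024,0.0493,-0.0032,-0.0009],[0.0017,0.0105,-0.0024,0.0493,-0.0032,-0.0009],[0.0017,0.0105,-0.0024,0.0493,-0.0032,-0.0009],[0.0017,0.0105,-0.0024,0.0493,-0.0032,-0.0009],[0.0017,0.0105,-0.0024,0.0493,-0.0032,-0.0009],[0.0017,0.0105,-0.0024,0.0493,-0.0032,-0.0009]]]}}

```text
clock: 4.85
position: [0.4893, -0.1143, 0.2277]
tcp_rot: [2.297, 2.072, 0.11]
wrist_force: [-0.0, 0.2, -0.4]
finger_gap: -0.001
```

```bash
python3 - <<'E'
from h import *
p,R,s=cur();print(p,s["joint_positions"],s["clock"]);print(R.round(3))
E
```

```text
[ 0.48934818 -0.11426317  0.22771614] [-0.30131764  0.37015845  0.69855006  1.92683772 -0.36117977  0.88230158
  0.47659745] 4.85
[[ 0.101  0.991  0.084]
 [ 0.995 -0.103  0.013]
 [ 0.022  0.082 -0.996]]
```

```bash
cat > fk.py <<'E'
from h import *
import itertools
J=np.array([[1.38,.508,-.238,1.501,.126,1.149,-.155],[1.26124757,0.08210111,-0.87171385,2.43031479,-0.45716681,0.18096745,0.71567599],[0.2218685,0.16377175,0.15821144,2.49765846,-1.52179669,0.17560892,1.72966344],[-0.30131764,0.37015845,0.69855006,1.92683772,-0.36117977,0.88230158,0.47659745]])
P=np.array([[.182,-.597,.252],[.39037,-.15489,.22365],[.4047,-.125,.1792],[.48935,-.11426,.22772]])
RV=np.array([[-3.106,-.463,0],[2.036,1.801,.478],[2.061,1.826,.495],[2.297,2.072,.11]])
RR=Ro.from_rotvec(RV)
def fk(q,L,sg,off):
    q=q*sg
    R=Ro.identity();p=np.array([0,0,L[0]])
    R=Ro.from_euler('z',q[0]+off[0])*Ro.from_euler('y',q[1])*Ro.from_euler('z',q[2])
    p=p+R.apply([L[4],0,L[1]]);R=R*Ro.from_euler('y',q[3]);p=p+R.apply([L[5],0,0])
    R=R*Ro.from_euler('z',q[4]);p=p+R.apply([0,0,L[2]]);R=R*Ro.from_euler('y',q[5]);p=p+R.apply([L[6],0,0])
    R=R*Ro.from_euler('z',q[6]+off[1]);p=p+R.apply([0,0,L[3]])
    return p,R
def res(x,sg):
    e=[]
    for j,p,R in zip(J,P,RR):
        a,b=fk(j,x[:7],sg,x[7:9]);e+=list((a-p)*3)+list((b.inv()*R).as_rotvec())
    return e
if __name__=="__main__":
    best=[]
    for s3 in itertools.product([1,-1],repeat=4):
        sg=np.array([s3[0],1,s3[1],1,s3[2],1,s3[3]])
        for o1 in(0,):
          for o2 in(0,1.57,3.14,-1.57):
            r=least_squares(res,[.35,.4,.4,.25,0,0,0,o1,o2],args=(sg,));best.append((r.cost,sg.tolist(),r.x.round(4).tolist()))
    best.sort(key=lambda b:b[0])
    for b in best[:3]:print(b)
E
python3 fk.py
```

```text
(np.float64(0.0004994994925281592), [-1, 1, -1, 1, -1, 1, -1], [0.2039, 0.562, 0.3664, 0.2927, 0.018, -0.011, 0.0001, -0.0381, 1.5355])
(np.float64(0.0004994994925281647), [-1, 1, -1, 1, -1, 1, -1], [0.2039, 0.562, 0.3664, 0.2927, 0.018, -0.011, 0.0001, -0.0381, 1.5355])
(np.float64(0.0004994994925281708), [-1, 1, -1, 1, -1, 1, -1], [0.2039, 0.562, 0.3664, 0.2927, 0.018, -0.011, 0.0001, -0.0381, 1.5355])
```

```bash
cat >> fk.py <<'E'
SG=np.array([-1,1,-1,1,-1,1,-1.]);X=[0.2039,0.562,0.3664,0.2927,0.018,-0.011,0.0001];OF=[-.0381,1.5355]
lo=np.array([-3.08,-.24,-1.43,0,-1.52,.17,-2.89]);hi=np.array([3.08,2.05,1.35,2.5,4.66,1.96,2.89])
def ik(p,R,q0s):
    best=None
    R=Ro.from_matrix(R)
    for q0 in q0s:
        for j3 in np.linspace(-1.3,1.3,14):
            def f(x):
                a,b=fk(x,X,SG,OF);return np.r_[(a-p)*5,(b.inv()*R).as_rotvec(),.001*(x[2]-j3)]
            q=np.clip(q0,lo+.01,hi-.01);q[2]=j3
            r=least_squares(f,q,bounds=(lo,hi))
            if r.cost<2e-5:
                m=np.min(np.minimum(r.x-lo,hi-r.x))
                if best is None or m>best[0]: best=(m,r.x)
    return best
E
python3 - <<'E'
from fk import *
for nm,sh,v,lean in [("padA press",SA,[-.045,.068,.045],30),("padA +40",SA,[-.045,.068,.085],30),("padA press lean15",SA,[-.045,.068,.045],15),("padA up lean15",SA,[-.045,.068,.085],15),("gripA",SA,[-.005,0,.031],30),("gripA +60",SA,[-.005,0,.091],30),("A +70",SA,[.07,0,.031],30),("A+70 up60",SA,[.07,0,.1],30),("B70 up60",SB,[.07,0,.1],30),("B70",SB,[.07,0,.031],30),("Bhome",SB,[-.023,0,.031],30),("Bhome+60",SB,[-.023,0,.091],30)]:
    o,S=sh; S2=Ro.from_euler('ZY',[np.radians(-6.4),-np.radians(lean)]).as_matrix()
    b=ik(o+S@np.array(v),toolR(S2),[J[3],J[1]]);print(nm,(o+S@np.array(v)).round(3),None if b is None else (round(b[0],3),b[1].round(2).tolist()))
E
```

```text
padA press [ 0.436 -0.108  0.101] None
padA +40 [ 0.416 -0.106  0.136] None
padA press lean15 [ 0.436 -0.108  0.101] (np.float64(0.127), [0.74, 0.46, -0.7, 2.37, 1.12, 0.31, -1.04])
padA up lean15 [ 0.416 -0.106  0.136] (np.float64(0.125), [0.77, 0.35, -0.7, 2.38, 0.74, 0.31, -0.66])
gripA [ 0.47  -0.181  0.109] (np.float64(0.076), [1.22, 0.78, -1.3, 2.42, 1.85, 0.68, -1.57])
gripA +60 [ 0.44  -0.177  0.161] (np.float64(0.075), [1.34, 0.56, -1.3, 2.43, 1.65, 0.45, -1.4])
A +70 [ 0.534 -0.188  0.147] (np.float64(0.271), [1.1, 0.63, -1.1, 2.23, 1.57, 0.46, -1.29])
A+70 up60 [ 0.5   -0.184  0.207] (np.float64(0.261), [-0.14, 0.31, 0.7, 2.23, -1.2, 0.43, 1.44])
B70 up60 [0.504 0.163 0.207] (np.float64(0.292), [-0.11, 0.29, -0.5, 2.21, 1.13, 0.49, -1.65])
B70 [0.538 0.159 0.147] (np.float64(0.284), [-0.1, 0.44, -0.5, 2.22, 1.47, 0.49, -1.95])
Bhome [0.458 0.168 0.1  ] (np.float64(0.065), [0.21, 0.81, -1.3, 2.44, 1.67, 1.17, -2.35])
Bhome+60 [0.428 0.172 0.152] (np.float64(0.071), [-0.7, 0.3, 0.1, 2.43, 1.57, 0.29, -2.23])
```

```bash
python3 - <<'E'
from fk import *
o,S=SA;L=toolR(Ro.from_euler('ZY',[np.radians(-6.4),-np.radians(10)]).as_matrix())
tip=lambda h:o+S@[-.049,.068,.026+h]-.022*L[:,2]
for h in(.03,-.008):
    b=ik(tip(h),L,[J[3]]);print(tip(h),b[0],b[1].round(2))
t,r,pts=plan(tip(.03),L,12);print(pts[::3].round(3))
p,R,s=cur();print("press dir 10mm in tool",(L.T@S@[0,0,-.01]).round(5))
E
```

```text
[ 0.42308715 -0.1069466   0.13066319] 0.19974614138652935 [-0.    0.33  0.3   2.3  -0.37  0.37  0.5 ]
[ 0.44196874 -0.10906451  0.09775423] 0.20519589172067398 [ 0.72  0.49 -0.7   2.29  0.84  0.41 -0.78]
n 12 row [-0.0001, -0.0065, 0.0073] [-0.0077, -0.0019, 0.0006] turn deg 0.46
[[ 0.489 -0.114  0.228]
 [ 0.472 -0.112  0.204]
 [ 0.455 -0.11   0.18 ]
 [ 0.439 -0.109  0.155]
 [ 0.423 -0.107  0.131]]
press dir 10mm in tool [0.      0.00342 0.0094 ]
```

Call:
{"op": "jog_arm", "data": {"increments": [[[-0.0001,-0.0065,0.0073,-0.0077,-0.0019,0.0006],[-0.0001,-0.0065,0.0073,-0.0077,-0.0019,0.0006],[-0.0001,-0.0065,0.0073,-0.0077,-0.0019,0.0006],[-0.0001,-0.0065,0.0073,-0.0077,-0.0019,0.0006],[-0.0001,-0.0065,0.0073,-0.0077,-0.0019,0.0006],[-0.0001,-0.0065,0.0073,-0.0077,-0.0019,0.0006],[-0.0001,-0.0065,0.0073,-0.0077,-0.0019,0.0006],[-0.0001,-0.0065,0.0073,-0.0077,-0.0019,0.0006],[-0.0001,-0.0065,0.0073,-0.0077,-0.0019,0.0006],[-0.0001,-0.0065,0.0073,-0.0077,-0.0019,0.0006],[-0.0001,-0.0065,0.0073,-0.0077,-0.0019,0.0006],[-0.0001,-0.0065,0.0073,-0.0077,-0.0019,0.0006]]]}}

```text
clock: 6.05
position: [0.4229, -0.1074, 0.1304]
tcp_rot: [2.24, 2.003, 0.178]
wrist_force: [-0.4, 0.4, -0.3]
finger_gap: 0.003
```

```bash
python3 - <<'E'
from h import *
p,R,s=cur();print(p,s["joint_positions"],s["wrist_force"],s["clock"]);print("tip in shoe",inS(SA,p+.022*R[:,2]))
d=shot("wrist","3");print(cam(d)[1])
E
```

```text
[ 0.42285016 -0.10741068  0.13042531] [-0.19151588  0.36826592  0.5365851   2.29209391 -0.5711246   0.411825
  0.69973705] [-0.41037497  0.44116024 -0.27508356] 6.05
tip in shoe [-0.0492  0.0675  0.0559]
[ 0.41019339 -0.03409835  0.24846479]
```

View pics/wrist3.png

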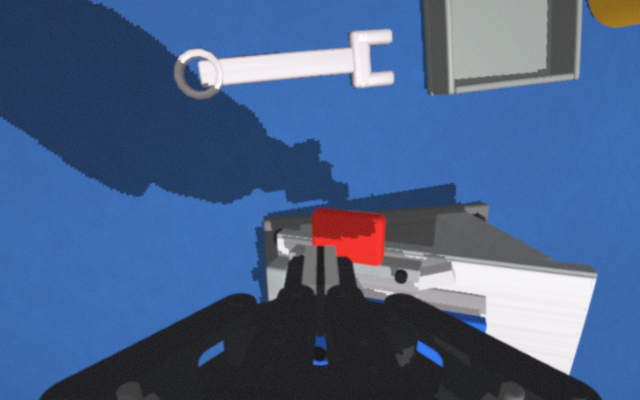

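Wrist view 3 shows the pad at x 312–384, y 208–265, with the closed tips at about (320,250) above its near edge. I'll check that against the calculated positions.

```bash
python3 - <<'E'
from h import *
d=load("pics/wrist3.npz");o,S=SA
for uv in((312,209),(384,215),(382,265),(345,237)):
    c,v=ray(d,uv);c=S.T@(c-o);v=S.T@v[0];print(uv,(c+v*(.026-c[2])/v[2]).round(4))
p,R,s=cur()
print(proj(d,[p+.022*R[:,2],o+S@[-.049,.068,.026],o+S@[-.045,.068,.026]]))
print((R.T@S@[0,0,-.001]).round(5), (R.T@S@[0.001,0,0]).round(5))
E
```

```text
(312, 209) [-0.0648  0.0825  0.026 ]
(384, 215) [-0.0258  0.0836  0.026 ]
(382, 265) [-0.0253  0.0557  0.026 ]
(345, 237) [-0.0459  0.0688  0.026 ]
[[315.88029667 261.09096971]
 [339.42844136 237.66599194]
 [346.58117    238.64486959]]
[-0.       0.00034  0.00094] [ 0.       0.00094 -0.00034]
```

Call:
{"op": "jog_arm", "data": {"increments": [[[0,0.0017,0.0047,0,0,0],[0,0.0017,0.0047,0,0,0],[0,0.0017,0.0047,0,0,0],[0,0.0017,0.0047,0,0,0],[0,0.0017,0.0047,0,0,0],[0,0.0005,0.0014,0,0,0],[0,0.0005,0.0014,0,0,0],[0,0.0005,0.0014,0,0,0],[0,0.0005,0.0014,0,0,0]]]}}

```text
clock: 7.0
position: [0.4384, -0.1088, 0.1039]
tcp_rot: [2.24, 2.004, 0.178]
wrist_force: [-2.0, 0.5, 4.5]
finger_gap: -0.001
```

Call:
{"op": "jog_arm", "data": {"increments": [[[0,0.0005,0.0014,0,0,0],[0,0.0005,0.0014,0,0,0],[0,0,0,0,0,0]]]}}

```text
clock: 7.3
position: [0.4399, -0.109, 0.1011]
tcp_rot: [2.24, 2.004, 0.177]
wrist_force: [-0.4, 0.4, 2.8]
finger_gap: -0.004
```

```bash
python3 - <<'E'
from h import *
p,R,s=cur();print(p,s["joint_positions"].round(2) if hasattr(s["joint_positions"],"round") else s["joint_positions"],s["wrist_force"],s["clock"]);print("tip in shoe",inS(SA,p+.022*R[:,2]),"F shoe",SA[1].T@s["wrist_force"])
E
```

```text
[ 0.43994233 -0.10897537  0.10114792] [-0.11  0.44  0.44  2.29 -0.66  0.34  0.77] [-0.39860489  0.37082814  2.8357477 ] 7.3
tip in shoe [-0.049   0.0679  0.0219] F shoe [1.03902534 0.32408505 2.67455783]
```

Call:
{"op": "jog_arm", "data": {"increments": [[[0,0.0005,0.0014,0,0,0],[0,0.0005,0.0014,0,0,0],[0,0.0003,0.0009,0,0,0],[0,0,0,0,0,0]]]}}

```text
clock: 7.7
position: [0.4415, -0.1091, 0.0982]
tcp_rot: [2.241, 2.004, 0.178]
wrist_force: [-7.0, 2.1, 17.9]
finger_gap: -0.002
```

```bash
python3 - <<'E'
from h import *
p,R,s=cur();print("tip in shoe",inS(SA,p+.022*R[:,2]),"F shoe",SA[1].T@s["wrist_force"])
d=shot("top","4");cv2.imwrite("pics/c_t4.png",cv2.resize(d["color"][190:300,340:440,::-1],None,fx=5,fy=5,interpolation=2))
E
```

```text
tip in shoe [-0.0491  0.0679  0.0186] F shoe [ 2.73017897  1.33427156 19.05298202]
```

View pics/c_t4.png

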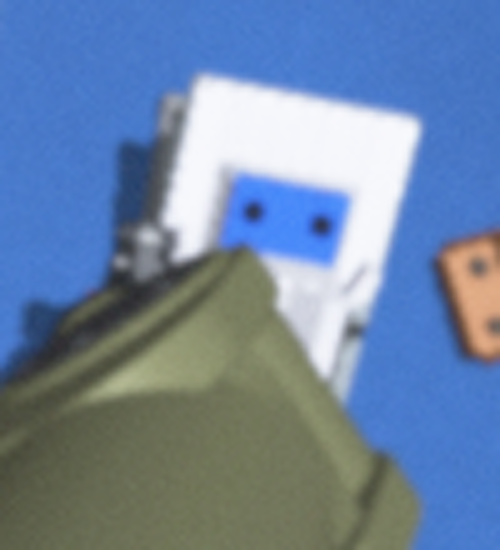

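The top view shows the blue plate moved up by about 6.6 px, roughly 18 mm, so the rest has popped loose. The catch bottomed at about 19 N. Before choosing an approach I'll map the margin to the joint limits against elbow posture for the grip.

```bash
cat >> fk.py <<'E'
def sweep(p,R,q0,js=np.linspace(-1.4,1.3,10)):
    R=Ro.from_matrix(R);out=[]
    for j3 in js:
        def f(x): a,b=fk(x,X,SG,OF);return np.r_[(a-p)*5,(b.inv()*R).as_rotvec(),1*(x[2]-j3)]
        r=least_squares(f,q0)
        q0=r.x if r.cost<1e-4 else q0
        out.append((j3,r.cost<1e-4,np.min(np.minimum(r.x-lo,hi-r.x)),r.x))
    return out
E
python3 - <<'E'
from fk import *
p,R,s=cur()
q=np.array(s["joint_positions"]);a,b=fk(q,X,SG,OF);print("fk err",a-p)
for lean in(30,25):
  for v in([-.005,0,.046],[-.005,0,.10],[.03,0,.12]):
    o,S=SA;L=toolR(Ro.from_euler('ZY',[np.radians(-6.4),-np.radians(lean)]).as_matrix())
    print(lean,v)
    for r in sweep(o+S@np.array(v),L,q,np.linspace(.5,1.3,5)):print(r[0].round(2),r[1],r[2].round(3),r[3].round(2))
    for r in sweep(o+S@np.array(v),L,q,np.linspace(.5,-1.4,10)):print(r[0].round(2),r[1],r[2].round(3),r[3].round(2))
E
```

```text
fk err [ 0.00602245  0.00278537 -0.00235275]
30 [-0.005, 0, 0.046]
0.5 True -0.424 [ 0.07  0.42  0.5   2.43 -1.94  0.43  2.25]
0.7 True -0.347 [-0.06  0.46  0.7   2.43 -1.87  0.53  2.18]
0.9 True -0.284 [-0.19  0.52  0.9   2.43 -1.8   0.64  2.12]
1.1 True -0.231 [-0.29  0.6   1.1   2.43 -1.75  0.79  2.07]
1.3 True -0.184 [-0.37  0.72  1.3   2.43 -1.7   0.98  2.03]
0.5 True -0.424 [ 0.07  0.42  0.5   2.43 -1.94  0.43  2.25]
0.29 True -0.534 [ 0.22  0.39  0.29  2.43 -2.05  0.34  2.36]
0.08 True -0.697 [ 0.38  0.38  0.08  2.43 -2.22  0.27  2.52]
-0.13 True -0.964 [ 0.54  0.38 -0.13  2.43 -2.48  0.2   2.78]
-0.34 True -1.419 [ 0.69  0.4  -0.34  2.43 -2.94  0.17  3.23]
-0.56 True -2.013 [ 0.84  0.43 -0.56  2.43 -3.53  0.17  3.82]
-0.77 True -2.47 [ 0.98  0.48 -0.77  2.43 -3.99  0.24  4.27]
-0.98 True -2.736 [ 1.11  0.55 -0.98  2.43 -4.26  0.36  4.54]
-1.19 True -2.894 [ 1.2   0.65 -1.19  2.43 -4.41  0.52  4.69]
-1.4 True -2.995 [ 1.27  0.8  -1.4   2.43 -4.51  0.74  4.78]
30 [-0.005, 0, 0.1]
0.5 True -0.093 [ 0.07  0.27  0.5   2.42 -1.61  0.35  1.94]
0.7 True -0.078 [-0.08  0.3   0.7   2.4
[... 3806 characters left out ...]
1  0.36  1.1   2.26 -1.12  0.6   1.42]
1.3 True 0.05 [-0.5   0.46  1.3   2.26 -1.21  0.74  1.52]
0.5 True 0.211 [ 0.01  0.23  0.5   2.26 -0.83  0.38  1.11]
0.29 True 0.168 [ 0.18  0.22  0.29  2.26 -0.72  0.34  0.99]
0.08 True 0.135 [ 0.36  0.21  0.08  2.26 -0.58  0.3   0.85]
-0.13 True 0.109 [ 0.53  0.21 -0.13  2.26 -0.42  0.28  0.68]
-0.34 True 0.091 [ 0.71  0.22 -0.34  2.26 -0.22  0.26  0.48]
-0.56 True 0.085 [ 0.87  0.24 -0.56  2.26  0.03  0.25  0.23]
-0.77 True 0.098 [ 1.03  0.27 -0.77  2.26  0.31  0.27 -0.06]
-0.98 True 0.142 [ 1.18  0.32 -0.98  2.26  0.61  0.31 -0.37]
-1.19 True 0.234 [ 1.3   0.4  -1.19  2.26  0.88  0.4  -0.65]
-1.4 True 0.03 [ 1.38  0.53 -1.4   2.26  1.09  0.56 -0.88]
```

```bash
python3 - <<'E'
from fk import *
p,R,s=cur();print(list(s["joint_positions"]),p.tolist(),list(s["tcp_rot"]))
Js=np.vstack([J,s["joint_positions"]]);Ps=np.vstack([P,p]);Rs=Ro.from_rotvec(np.vstack([RV,s["tcp_rot"]]))
def ch(q,sg,o):
    q=q*sg
    return [Ro.from_euler('z',q[0]+o[0]),Ro.from_euler('y',q[1]+o[1]),Ro.from_euler('z',q[2]+o[2]),Ro.from_euler('y',q[3]+o[3]),Ro.from_euler('z',q[4]+o[4]),Ro.from_euler('y',q[5]+o[5]),Ro.from_euler('z',q[6]+o[6])]
def rr(o):
    e=[]
    for q,Rt in zip(Js,Rs):
        A=Ro.identity()
        for c in ch(q,SG,o):A=A*c
        e+=list((A.inv()*Rt).as_rotvec())
    return np.array(e)
r0=rr([0]*6+[np.pi/2]);print("rot res nominal",r0.reshape(-1,3).round(4))
r=least_squares(rr,[0]*6+[np.pi/2]);print(r.x.round(3),r.fun.reshape(-1,3).round(4))
E
```

```text
[np.float64(-0.10182199521500145), np.float64(0.44276383946966597), np.float64(0.4242463430796122), np.float64(2.286949324993761), np.float64(-0.6658548142523288), np.float64(0.3377924666281392), np.float64(0.7781206650561164)] [0.44151616083096157, -0.10909933846256673, 0.0982771395469808] [np.float64(2.2404727832408535), np.float64(2.0036505938090756), np.float64(0.17850329344520288)]
rot res nominal [[-0.0001  0.0003  0.0007]
 [ 0.0001 -0.0003  0.0003]
 [ 0.0003  0.0003  0.    ]
 [ 0.0001 -0.0001  0.0004]
 [-0.     -0.     -0.    ]]
[-1.000e-03  0.000e+00  1.000e-03  0.000e+00 -0.000e+00 -0.000e+00
  1.571e+00] [[ 0.0001  0.0002  0.0002]
 [ 0.0002 -0.0002  0.0002]
 [ 0.0001  0.0003 -0.0002]
 [-0.0001 -0.      0.    ]
 [-0.0002 -0.0001 -0.0003]]
```

```bash
python3 - <<'E'
from fk import *
p,R,s=cur()
Js=np.vstack([J,s["joint_positions"]]);Ps=np.vstack([P,p])
ax='zyzyzyz'
def cols(q):
    q=q*SG+np.r_[0,0,0,0,0,0,np.pi/2];A=Ro.identity();C={}
    C['0z']=np.array([0,0,1.])
    for k in range(7):
        A=A*Ro.from_euler(ax[k],q[k]);M=A.as_matrix()
        for i,n in enumerate('xyz'):C[f'{k+1}{n}']=M[:,i]
    return C
Cs=[cols(q) for q in Js]
import itertools
base=['0z','3z','5z','7z']
def fit(names):
    A=np.vstack([np.array([C[n] for n in names]).T for C in Cs]);x,res,rk,sv=np.linalg.lstsq(A,Ps.ravel(),rcond=None)
    return x,np.abs(A@x-Ps.ravel()).max(),sv[-1]
print(fit(base))
cand=['1x','1y','3x','3y','4x','5x','5y','6x','7x','7y','2z','4z','6z']
out=[]
for k in(1,2,3):
    for c in itertools.combinations(cand,k):
        x,e,sv=fit(base+list(c));out.append((e,k,c,x.round(4),sv))
for k in(1,2,3):
    for o in sorted([o for o in out if o[1]==k],key=lambda o:o[0])[:5]:print(o)
E
```

```text
(array([0.24797096, 0.55789399, 0.39719845, 0.30937483]), np.float64(0.02738613916725982), np.float64(0.31749057324624663))
(np.float64(0.002725815321960201), 1, ('3y',), array([ 0.238 ,  0.5809,  0.3815,  0.3348, -0.0236]), np.float64(0.3154620378292098))
(np.float64(0.0034698600594101903), 1, ('7x',), array([ 0.2244,  0.5827,  0.379 ,  0.3225, -0.0233]), np.float64(0.3104430271736079))
(np.float64(0.012729704711183315), 1, ('1y',), array([ 0.2633,  0.5639,  0.3853,  0.3405, -0.0218]), np.float64(0.31556016187471053))
(np.float64(0.022750652503760765), 1, ('5x',), array([ 0.2224,  0.5686,  0.3735,  0.323 , -0.0212]), np.float64(0.30119336528985574))
(np.float64(0.023626738989043328), 1, ('4x',), array([ 0.2165,  0.5456,  0.387 ,  0.2862, -0.0217]), np.float64(0.23126111756123838))
(np.float64(0.0003767844744451687), 2, ('1y', '3y'), array([ 0.2438,  0.5779,  0.3816,  0.3377, -0.0055, -0.019 ]), np.float64(0.2924525885784547))
(np.float64(0.002232014355494749), 2, ('3y', '7y'), array([ 0.237 ,  0.572 ,  0.3797,  0.3277, -0.0236,  0.0057]), np.float64(0.1702078493923509))
(np.float64(
[... 664 characters left out ...]
'1y', '3y', '5y'), array([ 2.442e-01,  5.781e-01,  3.815e-01,  3.382e-01, -5.600e-03,
       -1.860e-02, -4.000e-04]), np.float64(0.27486628644803995))
(np.float64(0.00032758946883454376), 3, ('1y', '3y', '6x'), array([ 2.438e-01,  5.780e-01,  3.817e-01,  3.376e-01, -5.500e-03,
       -1.900e-02,  1.000e-04]), np.float64(0.2889158730853988))
(np.float64(0.0003387227413597649), 3, ('1y', '3y', '7y'), array([ 0.2436,  0.5769,  0.3813,  0.3367, -0.0054, -0.0191,  0.0007]), np.float64(0.15996939137746136))
(np.float64(0.00034363147199006905), 3, ('1y', '3y', '4x'), array([ 2.444e-01,  5.781e-01,  3.817e-01,  3.381e-01, -5.600e-03,
       -1.890e-02,  4.000e-04]), np.float64(0.19953469584483335))
```

```bash
cat > ar.py <<'E'
from h import *
SG=np.array([-1,1,-1,1,-1,1,-1.]);lo=np.array([-3.08,-.24,-1.43,0,-1.52,.17,-2.89]);hi=np.array([3.08,2.05,1.35,2.5,4.66,1.96,2.89])
ax='zyzyzyz';OFF=[[0,-.0055,0],[0,0,0],[0,-.019,.5779],[0,0,0],[0,0,.3816],[0,0,0],[0,0,.3377]]
def fk(q,jac=False):
    qq=q*SG+np.r_[0,0,0,0,0,0,np.pi/2];A=np.eye(3);p=np.array([0,0,.2438]);axs=[];ps=[]
    for k in range(7):
        axs.append(A[:,2 if ax[k]=='z' else 1]*SG[k]);ps.append(p)
        c,s=np.cos(qq[k]),np.sin(qq[k]);A=A@(np.array([[c,-s,0],[s,c,0],[0,0,1]]) if ax[k]=='z' else np.array([[c,0,s],[0,1,0],[-s,0,c]]))
        p=p+A@OFF[k]
    if not jac:return p,A
    Jm=np.zeros((6,7))
    for k in range(7):Jm[:3,k]=np.cross(axs[k],p-ps[k]);Jm[3:,k]=axs[k]
    return p,A,Jm
def step(q,p,R,lam=1e-3,ng=0.,clip=True,it=8,mid=None,W=None):
    for _ in range(it):
        a,A,Jm=fk(q,True);e=np.r_[p-a,Ro.from_matrix(R@A.T).as_rotvec()]
        JJ=Jm.T@np.linalg.inv(Jm@Jm.T+lam**2*np.eye(6));dq=JJ@e
        if ng:dq+=(np.eye(7)-JJ@Jm)@(ng*((mid if mid is not None else (lo+hi)/2)-q))
        q=q+dq
        if clip:q=np.clip(q,lo,hi)
    return q
def run(q,p0,R0,rows,**k):
    p,R=p0.copy(),R0.copy();Q=[q]
    for r in rows:
        p=p+R@r[:3];R=R@Ro.from_rotvec(r[3:]).as_matrix();q=step(q,p,R,**k);Q.append(q)
    return np.array(Q),p,R
E
python3 - <<'E'
from ar import *
q0=np.array([1.381,.507,-.238,1.5,.126,1.149,-.155]);p,R=fk(q0);print(p)
row=np.array([0.0207,-0.0065,0.0008,-0.0193,0.0126,-0.0473])
print("obs",[1.261,.082,-.872,2.430,-.457,.181,.716])
for ng in(0,.002,.005,.01,.02,.05,.1):
  for mid,nm in((None,"mid"),(q0,"q0")):
    Q,_,_=run(q0,p,R,[row]*24,ng=ng,mid=mid);print(ng,nm,Q[-1].round(3))
q3=np.array([-0.30131764,0.37015845,0.69855006,1.92683772,-0.36117977,0.88230158,0.47659745]);p,R=fk(q3)
row=np.array([-0.0001,-0.0065,0.0073,-0.0077,-0.0019,0.0006])
print("obs",[-.1915,.3683,.5366,2.292,-.571,.4118,.6997])
for ng in(0,.002,.005,.01,.02,.05,.1):
  for mid,nm in((None,"mid"),(q0,"q0")):
    Q,_,_=run(q3,p,R,[row]*12,ng=ng,mid=mid);print(ng,nm,Q[-1].round(3))
E
```

```text
[ 0.18177806 -0.59766076  0.25311148]
obs [1.261, 0.082, -0.872, 2.43, -0.457, 0.181, 0.716]
0 mid [ 1.399  0.099 -1.045  2.443 -0.303  0.17   0.555]
0 q0 [ 1.399  0.099 -1.045  2.443 -0.303  0.17   0.555]
0.002 mid [ 1.352  0.093 -0.99   2.443 -0.374  0.17   0.628]
0.002 q0 [ 1.404  0.1   -1.051  2.443 -0.294  0.17   0.546]
0.005 mid [ 1.282  0.085 -0.91   2.444 -0.46   0.17   0.716]
0.005 q0 [ 1.411  0.101 -1.059  2.443 -0.283  0.17   0.534]
0.01 mid [ 1.182  0.076 -0.799  2.444 -0.552  0.17   0.812]
0.01 q0 [ 1.421  0.103 -1.072  2.443 -0.265  0.17   0.516]
0.02 mid [ 1.066  0.069 -0.671  2.445 -0.633  0.171  0.895]
0.02 q0 [ 1.438  0.105 -1.091  2.443 -0.234  0.17   0.484]
0.05 mid [ 0.967  0.064 -0.564  2.446 -0.686  0.178  0.95 ]
0.05 q0 [ 1.47   0.111 -1.131  2.442 -0.167  0.17   0.414]
0.1 mid [ 0.931  0.062 -0.526  2.447 -0.702  0.18   0.967]
0.1 q0 [ 1.5    0.118 -1.168  2.442 -0.097  0.17   0.342]
obs [-0.1915, 0.3683, 0.5366, 2.292, -0.571, 0.4118, 0.6997]
0 mid [-0.196  0.368  0.541  2.289 -0.566  0.417  0.694]
0 q0 [-0.196  0.368  0.541  2.289 -0.566  0.417  0.694]
0.002 mid [-0.088  0.347  0.39   2.288 -0.426  0.389  0.541]
0.002 q0 [-0.072  0.344  0.368  2.288 -0.405  0.385  0.519]
0.005 mid [ 0.045  0.331  0.21   2.287 -0.252  0.368  0.354]
0.005 q0 [ 0.084  0.328  0.159  2.286 -0.202  0.365  0.301]
0.01 mid [ 2.060e-01  3.230e-01 -2.000e-03  2.285e+00 -4.400e-02  3.610e-01
  1.320e-01]
0.01 q0 [ 0.274  0.323 -0.091  2.284  0.042  0.363  0.04 ]
0.02 mid [ 0.385  0.327 -0.236  2.282  0.181  0.372 -0.107]
0.02 q0 [ 0.476  0.335 -0.357  2.281  0.293  0.385 -0.227]
0.05 mid [ 0.528  0.341 -0.427  2.281  0.355  0.395 -0.294]
0.05 q0 [ 0.596  0.351 -0.519  2.28   0.436  0.412 -0.381]
0.1 mid [ 0.559  0.345 -0.468  2.28   0.392  0.402 -0.333]
0.1 q0 [ 0.599  0.352 -0.523  2.28   0.439  0.413 -0.384]
```

```bash
cat > srch.py <<'E'
from ar import *
LO=lo.copy();HI=hi.copy();LO+=.01;HI-=.01
def pose(p,yaw,lean): return np.array(p),toolR(Ro.from_euler('ZY',[np.radians(yaw),-np.radians(lean)]).as_matrix())
def nrows(p0,R0,p,R):
    a=np.degrees(np.linalg.norm(Ro.from_matrix(R0.T@R).as_rotvec()));return int(max(2,np.ceil(np.linalg.norm(p-p0)/.035),np.ceil(a/6)))
def sim(q,wps,it=2):
    p,R=fk(q);mm=9;ends=[];n=0;vm=0;zmin=9
    for (pt,Rt,k) in wps:
        k=k or nrows(p,R,pt,Rt);t,r,_=plan(pt,Rt,k,p,R,show=False)
        for _ in range(k):
            p=p+R@t;R=R@Ro.from_rotvec(r).as_matrix()
            q2=step(q,p,R,it=it,clip=False);vm=max(vm,np.abs((q2-q)/(np.array([2.39,2.39,3.14,3.14,3.14,3.14,3.14])*.07)).max());q=q2
            mm=min(mm,np.min(np.minimum(q-lo,hi-q)));zmin=min(zmin,p[2])
            if mm<-.0:return mm,q,ends,n,vm
            n+=1
        ends.append((q.copy(),k,t,r))
    return mm,q,ends,n,vm
E
cat > s1.py <<'E'
from srch import *
import sys
rng=np.random.default_rng(int(sys.argv[1]))
s=state();q0=np.array(s["joint_positions"]);o,S=SA
p0,R0=fk(q0)
lift=(p0+S@[0,0,.012]+[.02,0,.10],R0,None)
hov=pose(o+S@[.0,0,.115],-6.4,30);grip=pose(o+S@[-.005,0,.046],-6.4,30);out=pose(o+S@[.07,0,.046],-6.4,30)
res=[];import time;t0=time.time()
while time.time()-t0<240:
    k=rng.integers(1,4);w=[]
    for _ in range(k):
        az=np.radians(rng.uniform(-75,25));r=rng.uniform(.42,.68);yaw=rng.uniform(-110,100)
        w.append((*pose([r*np.cos(az),r*np.sin(az),rng.uniform(.26,.4)],yaw,rng.uniform(-25,30)),None))
    m=sim(q0,[lift]+w+[(*hov,None),(*grip,6),(*out,8)])
    if m[0]>0.03: res.append((m[0]-.0006*m[3],m[0],m[3],m[4],m[1],w))
res.sort(key=lambda r:-r[0])
import pickle;pickle.dump(res[:20],open(f"res{sys.argv[1]}.pkl","wb"))
print(len(res));
for r in res[:3]:
    print(r[:4],r[4].round(2))
E
nproc; for i in 1 2 3 4; do python3 s1.py $i & done; wait
```

```text
4
this script no longer has the robot
this script no longer has the robot
this script no longer has the robot
0Exception ignored in: <_io.TextIOWrapper mode='rw' encoding='UTF-8'>
Traceback (most recent call last):
BrokenPipeError: [Errno 32] Broken pipe
Exception ignored in: <_io.TextIOWrapper mode='rw' encoding='UTF-8'>
Traceback (most recent call last):
BrokenPipeError: [Errno 32] Broken pipe
Exception ignored in: <_io.TextIOWrapper mode='rw' encoding='UTF-8'>
Traceback (most recent call last):
BrokenPipeError: [Errno 32] Broken pipe
```

```bash
export OFF=1; python3 - <<'E'
from srch import *
o,S=SA
home=pose([.50,-.15,.26],-6.4,10)
hov=(*pose(o+S@[.02,0,.12],-6.4,30),None);grip=(*pose(o+S@[-.005,0,.046],-6.4,30),8);out=(*pose(o+S@[.07,0,.046],-6.4,30),8);up=(*pose(o+S@[.08,0,.13],-6.4,30),None)
q=np.array([-0.29,.32,.75,1.91,-.36,.85,.52])
for j3 in np.linspace(.75,-1.35,15):
    def f(x): a,A=fk(x);return np.r_[(a-home[0])*5,Ro.from_matrix(A.T@home[1]).as_rotvec(),x[2]-j3]
    q=least_squares(f,q).x
    m=sim(q,[hov,grip,out,up])
    print(j3.round(2),q.round(2),"->",m[0].round(3),len(m[2]),[e[0].round(2).tolist() for e in m[2][:2]], m[1].round(2))
E
```

```text
0.75 [-0.29  0.32  0.75  1.91 -0.36  0.86  0.52] -> -0.196 1 [[0.29, 0.2, 0.18, 2.37, -1.22, 0.22, 1.51]] [ 0.42  0.26  0.01  2.4  -1.72  0.17  2.  ]
0.6 [-0.19  0.3   0.6   1.91 -0.29  0.84  0.44] -> -0.019 1 [[0.42, 0.19, 0.02, 2.37, -1.14, 0.18, 1.42]] [ 0.49  0.22 -0.07  2.38 -1.27  0.15  1.55]
0.45 [-0.08  0.28  0.45  1.9  -0.22  0.83  0.37] -> -0.014 0 [] [ 0.55  0.19 -0.12  2.37 -1.03  0.16  1.31]
0.3 [ 0.03  0.26  0.3   1.9  -0.15  0.82  0.3 ] -> -0.039 0 [] [ 0.66  0.19 -0.25  2.37 -0.9   0.13  1.17]
0.15 [ 0.14  0.26  0.15  1.9  -0.09  0.82  0.23] -> -0.057 0 [] [ 0.75  0.2  -0.36  2.36 -0.74  0.11  1.01]
0.0 [ 0.26  0.25 -0.    1.9  -0.04  0.81  0.17] -> -0.069 0 [] [ 0.81  0.21 -0.45  2.36 -0.57  0.1   0.84]
-0.15 [ 0.38  0.26 -0.15  1.9   0.02  0.82  0.11] -> -0.077 0 [] [ 0.87  0.21 -0.51  2.36 -0.4   0.09  0.67]
-0.3 [ 0.49  0.26 -0.3   1.9   0.08  0.82  0.05] -> -0.082 0 [] [ 0.91  0.22 -0.57  2.36 -0.23  0.09  0.49]
-0.45 [ 0.61  0.27 -0.45  1.9   0.14  0.83 -0.02] -> -0.083 0 [] [ 0.95  0.22 -0.61  2.36 -0.05  0.09  0.31]
-0.6 [ 0.72  0.29 -0.6   1.9   0.21  0.84 -0.09] -> -0.082 0 [] [ 0.98  0.23 -0.66  2.36  0.13  0.09  0.14]
-0.75 [ 0.83  0.31 -0.75  1.89  0.28  0.86 -0.16] -> -0.077 0 [] [ 1.02  0.24 -0.71  2.36  0.31  0.09 -0.05]
-0.9 [ 0.92  0.35 -0.9   1.89  0.36  0.88 -0.24] -> -0.068 0 [] [ 1.07  0.24 -0.77  2.36  0.49  0.1  -0.23]
-1.05 [ 1.01  0.39 -1.05  1.89  0.45  0.91 -0.34] -> -0.051 0 [] [ 1.12  0.26 -0.85  2.36  0.68  0.12 -0.42]
-1.2 [ 1.09  0.45 -1.2   1.89  0.54  0.96 -0.44] -> -0.017 0 [] [ 1.2   0.28 -0.96  2.36  0.89  0.15 -0.64]
-1.35 [ 1.15  0.52 -1.35  1.89  0.65  1.03 -0.55] -> -0.02 1 [[1.32, 0.33, -1.14, 2.36, 1.12, 0.24, -0.87]] [ 1.13  0.32 -0.9   2.38  1.38  0.15 -1.12]
```

```bash
export OFF=1; cat >> ar.py <<'E'
def stepA(q,p,R,mar=.01,lam=1e-3,it=6):
    l,h=lo+mar,hi-mar;q0=q.copy()
    for _ in range(it):
        a,A,Jm=fk(q,True);e=np.r_[p-a,Ro.from_matrix(R@A.T).as_rotvec()]
        act=np.ones(7,bool)
        while True:
            Jf=Jm[:,act];dq=np.zeros(7);dq[act]=Jf.T@np.linalg.solve(Jf@Jf.T+lam**2*np.eye(6),e)
            bad=act&(((q+dq<l)&(dq<-1e-9))|((q+dq>h)&(dq>1e-9)))
            if not bad.any() or act.sum()<=3:break
            act&=~bad
        q=np.clip(q+dq,np.minimum(l,q),np.maximum(h,q))
    return q
E
python3 - <<'E'
from ar import *
q0=np.array([1.381,.507,-.238,1.5,.126,1.149,-.155])
for mar in(0,.005,.01,.015,.02):
    p,R=fk(q0);q=q0
    for _ in range(24):
        r=np.array([0.0207,-0.0065,0.0008,-0.0193,0.0126,-0.0473]);p=p+R@r[:3];R=R@Ro.from_rotvec(r[3:]).as_matrix();q=stepA(q,p,R,mar)
    print(mar,q.round(3))
print("obs",[1.261,.082,-.872,2.430,-.457,.181,.716])
q1=np.array([1.26124757,0.08210111,-0.87171385,2.43031479,-0.45716681,0.18096745,0.71567599])
for mar in(0.,.003,.005,.01):
    p,R=fk(q1);q=q1
    for _ in range(8):
        r=np.array([0.006,-0.0032,0.0124,-0.001,0,-0.0006]);p=p+R@r[:3];R=R@Ro.from_rotvec(r[3:]).as_matrix();q=stepA(q,p,R,mar);print(mar,q.round(3),(fk(q)[0]-p).round(3))
print("obs",[.222,.164,.158,2.498,-1.522,.1756,1.73])
E
```

```text
0 [ 1.6    0.091 -1.238  2.416 -0.243  0.2    0.5  ]
0.005 [ 1.6    0.091 -1.238  2.416 -0.243  0.2    0.5  ]
0.01 [ 1.6    0.091 -1.238  2.416 -0.243  0.2    0.5  ]
0.015 [ 1.6    0.091 -1.238  2.416 -0.243  0.2    0.5  ]
0.02 [ 1.6    0.091 -1.238  2.416 -0.243  0.2    0.5  ]
obs [1.261, 0.082, -0.872, 2.43, -0.457, 0.181, 0.716]
0.0 [ 0.201  0.083  0.244  2.463 -1.049  0.206  1.313] [-0. -0. -0.]
0.0 [-0.077  0.129  0.546  2.488 -1.375  0.233  1.639] [0. 0. 0.]
0.0 [-0.13   0.134  0.586  2.488 -1.375  0.233  1.625] [-0.002 -0.001  0.011]
0.0 [-0.138  0.137  0.586  2.488 -1.375  0.233  1.618] [-0.005 -0.003  0.022]
0.0 [-0.146  0.141  0.586  2.488 -1.375  0.233  1.612] [-0.009 -0.006  0.033]
0.0 [-0.146  0.144  0.586  2.488 -1.375  0.233  1.612] [-0.013 -0.011  0.044]
0.0 [-0.146  0.147  0.586  2.488 -1.375  0.233  1.612] [-0.017 -0.017  0.056]
0.0 [-0.145  0.15   0.577  2.488 -1.375  0.233  1.612] [-0.02  -0.019  0.066]
0.003 [ 0.201  0.083  0.244  2.463 -1.049  0.206  1.313] [-0. -0. -0.]
0.003 [-0.077  0.129  0.546  2.488 -1.375  0.233  1.639] [0. 0. 0.]
0.003 [-0.13   0.134  0.
[... 1040 characters left out ...]
233  1.612] [-0.02  -0.019  0.066]
0.01 [ 0.201  0.083  0.244  2.463 -1.049  0.206  1.313] [-0. -0. -0.]
0.01 [-0.077  0.129  0.546  2.488 -1.375  0.233  1.639] [0. 0. 0.]
0.01 [-0.13   0.134  0.586  2.488 -1.375  0.233  1.625] [-0.002 -0.001  0.011]
0.01 [-0.138  0.137  0.586  2.488 -1.375  0.233  1.618] [-0.005 -0.003  0.022]
0.01 [-0.146  0.141  0.586  2.488 -1.375  0.233  1.612] [-0.009 -0.006  0.033]
0.01 [-0.146  0.144  0.586  2.488 -1.375  0.233  1.612] [-0.013 -0.011  0.044]
0.01 [-0.146  0.147  0.586  2.488 -1.375  0.233  1.612] [-0.017 -0.017  0.056]
0.01 [-0.145  0.15   0.577  2.488 -1.375  0.233  1.612] [-0.02  -0.019  0.066]
obs [0.222, 0.164, 0.158, 2.498, -1.522, 0.1756, 1.73]
```

```bash
export OFF=1; cat >> srch.py <<'E'
def poseY(p,yaw,lean):
    Q=Ro.from_euler('ZY',[np.radians(yaw),-np.radians(lean)]).as_matrix();return np.array(p),np.c_[Q[:,0],-Q[:,1],-Q[:,2]]
def G(sh,x,z,lean,y=0.,yaw=-6.4):  # grasp point at shoe (x,y,z)
    p,R=poseY([0,0,0],yaw,lean);return sh[0]+sh[1]@np.array([x,y,z])-.003*R[:,2],R
E
python3 - <<'E'
from srch import *
q0=np.array([-0.1018,.4428,.4242,2.2869,-.6659,.3378,.7781]);p0,R0=fk(q0);S=SA[1]
for lean in(5,10,15,20):
    w=[(p0+S@[0,0,.03],R0,6),(p0+S@[0,0,.03]+[.05,0,.09],R0,None),(*G(SA,.0,.15,lean),None),(*G(SA,-.005,.042,lean),8),(*G(SA,.08,.042,lean),8),(*G(SA,.08,.13,lean),4),(*G(SB,.08,.13,lean),14),(*G(SB,.08,.045,lean),4),(*G(SB,-.005,.042,lean),10),(*G(SB,-.025,.042,lean),6),(*G(SB,-.0,.13,lean),6)]
    m=sim(q0,w);print(lean,m[0].round(3),len(m[2]),m[3],m[4].round(2))
    for e in m[2]:print("  ",e[0].round(2))
E
```

```text
5 -0.002 10 84 0.51
   [-0.17  0.38  0.52  2.29 -0.59  0.4   0.72]
   [-0.36  0.32  0.72  2.06 -0.39  0.7   0.49]
   [-0.47  0.47  1.22  2.07 -0.62  0.93 -0.6 ]
   [-0.29  0.64  0.99  2.09 -0.85  0.78 -0.45]
   [-0.31  0.68  1.04  1.86 -0.78  0.96 -0.61]
   [-0.41  0.55  1.16  1.86 -0.64  1.06 -0.68]
   [-1.17  0.64  1.33  1.86 -0.7   1.11 -1.28]
   [-1.02  0.75  1.18  1.87 -0.83  1.01 -1.19]
   [-1.11  0.73  1.16  2.08 -0.91  0.85 -1.11]
   [-1.13  0.72  1.14  2.13 -0.94  0.81 -1.09]
10 -0.001 6 58 0.51
   [-0.17  0.38  0.52  2.29 -0.59  0.4   0.72]
   [-0.36  0.32  0.72  2.06 -0.39  0.7   0.49]
   [-0.48  0.4   1.21  2.13 -0.67  0.82 -0.56]
   [-0.26  0.58  0.93  2.16 -0.95  0.67 -0.35]
   [-0.3   0.63  1.    1.94 -0.84  0.85 -0.54]
   [-0.42  0.5   1.15  1.93 -0.68  0.95 -0.64]
15 -0.002 6 55 0.51
   [-0.17  0.38  0.52  2.29 -0.59  0.4   0.72]
   [-0.36  0.32  0.72  2.06 -0.39  0.7   0.49]
   [-0.48  0.34  1.17  2.2  -0.72  0.7  -0.51]
   [-0.2   0.52  0.84  2.23 -1.09  0.55 -0.21]
   [-0.28  0.58  0.95  2.01 -0.93  0.73 -0.46]
   [-0.43  0.44  1.12  2.   -0.73  0.83 -0.6 ]
20 -0.008 6 55 0.51
   [-0.17  0.38  0.52  2.29 -0.59  0.4   0.72]
   [-0.36  0.32  0.72  2.06 -0.39  0.7   0.49]
   [-0.45  0.27  1.11  2.27 -0.8   0.58 -0.43]
   [-0.12  0.47  0.72  2.3  -1.32  0.45  0.02]
   [-0.24  0.52  0.87  2.09 -1.04  0.61 -0.33]
   [-0.42  0.38  1.08  2.07 -0.8   0.71 -0.53]
```

```bash
unset OFF; python3 - <<'E'
from srch import *
p,R,s=cur();print(s["clock"])
S=SA[1];p1=p+R@np.array([0,-.0017,-.0047])*5
t,r,_=plan(p1+[.04,-.01,.09],R,3,p1,R)
p2=p1+[.04,-.01,.09]
t,r,pts=plan(*G(SA,0,.16,12),18,p2,R);print(pts[::4].round(3),G(SA,0,.16,12)[0])
E
```

```text
7.75
n 3 row [-0.0018, 0.0187, -0.0271] [0.0, 0.0, 0.0] turn deg 0.0
n 18 row [-0.0049, 0.0004, -0.0015] [-0.0015, 0.0014, 0.0873] turn deg 5.0
[[ 0.469 -0.118  0.21 ]
 [ 0.465 -0.137  0.216]
 [ 0.454 -0.154  0.22 ]
 [ 0.438 -0.166  0.223]
 [ 0.419 -0.173  0.226]] [ 0.40917872 -0.17381296  0.22649851]
```

Call:
{"op": "jog_arm", "data": {"increments": [[[0,-0.0017,-0.0047,0,0,0],[0,-0.0017,-0.0047,0,0,0],[0,-0.0017,-0.0047,0,0,0],[0,-0.0017,-0.0047,0,0,0],[0,-0.0017,-0.0047,0,0,0],[-0.0018,0.0187,-0.0271,0,0,0],[-0.0018,0.0187,-0.0271,0,0,0],[-0.0018,0.0187,-0.0271,0,0,0]]]}}

```text
clock: 8.55
position: [0.4695, -0.118, 0.2107]
tcp_rot: [2.24, 2.003, 0.176]
wrist_force: [0.5, 0.5, -0.2]
finger_gap: 0.001
```

```bash
python3 - <<'E'
from srch import *
p,R,s=cur();print(s["clock"],p,s["joint_positions"],s["wrist_force"])
g=G(SA,-.005,.042,12)
t,r,pts=plan(g[0]+[0,0,.10],g[1],18);print(pts[::4].round(3),g[0])
E
```

```text
8.55 [ 0.46948013 -0.11797457  0.21071315] [-0.33349499  0.31955258  0.71626553  2.07213802 -0.39493665  0.68818578
  0.51742552] [ 0.53362889  0.50883601 -0.15702976]
n 18 row [-0.0027, 0.0027, -0.0006] [-0.0015, 0.0015, 0.0873] turn deg 5.0
[[ 0.469 -0.118  0.211]
 [ 0.477 -0.131  0.215]
 [ 0.479 -0.146  0.218]
 [ 0.477 -0.161  0.22 ]
 [ 0.469 -0.174  0.222]] [ 0.46350788 -0.17990695  0.12180751]
```

Call:
{"op": "jog_arm", "data": {"increments": [[[-0.0027,0.0027,-0.0006,-0.0015,0.0015,0.0873],[-0.0027,0.0027,-0.0006,-0.0015,0.0015,0.0873],[-0.0027,0.0027,-0.0006,-0.0015,0.0015,0.0873],[-0.0027,0.0027,-0.0006,-0.0015,0.0015,0.0873],[-0.0027,0.0027,-0.0006,-0.0015,0.0015,0.0873],[-0.0027,0.0027,-0.0006,-0.0015,0.0015,0.0873],[-0.0027,0.0027,-0.0006,-0.0015,0.0015,0.0873],[-0.0027,0.0027,-0.0006,-0.0015,0.0015,0.0873],[-0.0027,0.0027,-0.0006,-0.0015,0.0015,0.0873]]], "jaw": 0.9}}

```text
clock: 9.45
position: [0.4789, -0.1494, 0.2172]
tcp_rot: [2.883, 1.005, 0.272]
wrist_force: [0.3, -0.1, 0.4]
finger_gap: 0.897
```

Call:
{"op": "jog_arm", "data": {"increments": [[[-0.0027,0.0027,-0.0006,-0.0015,0.0015,0.0873],[-0.0027,0.0027,-0.0006,-0.0015,0.0015,0.0873],[-0.0027,0.0027,-0.0006,-0.0015,0.0015,0.0873],[-0.0027,0.0027,-0.0006,-0.0015,0.0015,0.0873],[-0.0027,0.0027,-0.0006,-0.0015,0.0015,0.0873],[-0.0027,0.0027,-0.0006,-0.0015,0.0015,0.0873],[-0.0027,0.0027,-0.0006,-0.0015,0.0015,0.0873],[-0.0027,0.0027,-0.0006,-0.0015,0.0015,0.0873],[-0.0027,0.0027,-0.0006,-0.0015,0.0015,0.0873],[0,0,0,0,0,0]]]}}

```text
clock: 10.45
position: [0.4629, -0.1794, 0.2199]
tcp_rot: [3.108, -0.177, 0.328]
wrist_force: [0.6, -0.2, 0.1]
finger_gap: 0.898
```

```bash
python3 - <<'E'
from srch import *
p,R,s=cur();print(s["clock"],p,s["joint_positions"],s["finger_gap"])
g=G(SA,-.005,.042,12);print(p-g[0],(g[1].T@R).round(3))
d=shot("wrist","5")
E
```

```text
10.45 [ 0.46289974 -0.17944112  0.21988309] [-0.43423323  0.4530133   1.14645465  2.05667446 -0.73002999  0.82905939
 -0.56129533] 0.8984654915981651
[-0.00060814  0.00046583  0.09807558] [[ 1.    -0.002  0.001]
 [ 0.002  1.    -0.   ]
 [-0.001  0.     1.   ]]
```

View pics/wrist5.png

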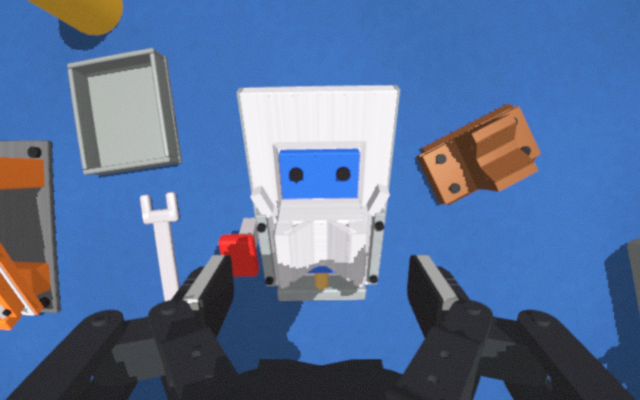

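Wrist view 5 shows the rest popped up-slope. Its blue plate corners are at (280,150) and (359,149), and the block spans columns 272–365, centred on the jaws. Next I'll check how far along the slope it sits.

```bash
python3 - <<'E'
from srch import *
d=load("pics/wrist5.npz");o,S=SA
for uv,z in(((280,150),.02),((359,149),.02),((280,200),.02),((238,88),0),((400,87),0),((277,222),.062),((368,222),.062)):
    c,v=ray(d,uv);c=S.T@(c-o);v=S.T@v[0];print(uv,(c+v*(z-c[2])/v[2]).round(4))
p,R,s=cur();g=G(SA,-.005,.042,12);plan(g[0],g[1],9)
E
```

```text
(280, 150) [0.0521 0.0256 0.02  ]
(359, 149) [ 0.0527 -0.0262  0.02  ]
(280, 200) [0.0124 0.0283 0.02  ]
(238, 88) [0.0871 0.0526 0.    ]
(400, 87) [ 0.0875 -0.0527  0.    ]
(277, 222) [0.0252 0.0251 0.062 ]
(368, 222) [ 0.0251 -0.0293  0.062 ]
n 9 row [-0.0022, 0.0001, 0.0107] [-0.0, -0.0001, 0.0001] turn deg 0.01
```

Call:
{"op": "jog_arm", "data": {"increments": [[[-0.0022,0.0001,0.0107,0,0,0],[-0.0022,0.0001,0.0107,0,0,0],[-0.0022,0.0001,0.0107,0,0,0],[-0.0022,0.0001,0.0107,0,0,0],[-0.0022,0.0001,0.0107,0,0,0],[-0.0022,0.0001,0.0107,0,0,0],[-0.0022,0.0001,0.0107,0,0,0]]]}}

```text
clock: 11.2
position: [0.4636, -0.1801, 0.1421]
tcp_rot: [3.108, -0.174, 0.327]
wrist_force: [0.8, 0.2, 0.0]
finger_gap: 0.902
```

Call:
{"op": "jog_arm", "data": {"increments": [[[-0.0011,0,0.0053,0,0,0],[-0.0011,0,0.0053,0,0,0],[-0.0011,0,0.0053,0,0,0],[-0.0011,0,0.0053,0,0,0],[0,0,0,0,0,0]]]}}

```text
clock: 11.7
position: [0.4638, -0.1799, 0.1212]
tcp_rot: [3.109, -0.174, 0.328]
wrist_force: [-0.5, 0.5, 0.5]
finger_gap: 0.904
```

```bash
python3 - <<'E'
from srch import *
p,R,s=cur();print(s["clock"],s["joint_positions"],s["wrist_force"]);print(inS(SA,p+.003*R[:,2]))
d=shot("wrist","6")
E
```

```text
11.7 [-0.24082179  0.56091     0.89981709  2.18660005 -1.00601584  0.62319919
 -0.29621095] [-0.4835604   0.45152155  0.50405145]
[-0.005   0.      0.0413]
```

View pics/wrist6.png

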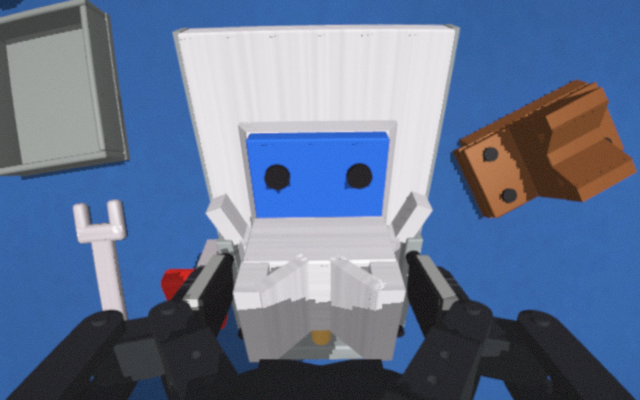

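Wrist view 6 shows the fingers either side of the block (columns 237–405), and the blue plate centred at about column 318. I'll close gently.

Call:
{"op": "jog_arm", "data": {"increments": [[[0,0,0,0,0,0],[0,0,0,0,0,0],[0,0,0,0,0,0],[0,0,0,0,0,0],[0,0,0,0,0,0]]], "jaw": 0.3, "grip_force": 30}}

```text
clock: 12.25
position: [0.4642, -0.1801, 0.122]
tcp_rot: [3.108, -0.174, 0.329]
wrist_force: [-0.0, 1.4, 3.9]
finger_gap: 0.652
```

```bash
python3 - <<'E'
from srch import *
p,R,s=cur();print(s["clock"],s["wrist_force"],SA[1].T@s["wrist_force"],s["moment"],s["finger_gap"]);print(inS(SA,p+.003*R[:,2]))
print("10mm upslope in tool",(R.T@SA[1]@[.01,0,0]).round(5))
E
```

```text
12.25 [-0.01346706  1.44244743  3.88812329] [1.79322496 1.43195682 3.45429914] [0.19657662 0.17159755 0.03565071] 0.6515163324585805
[-0.0043 -0.0001  0.0418]
10mm upslope in tool [ 0.00952 -0.      -0.00307]
```

Call:
{"op": "jog_arm", "data": {"increments": [[[0,0,0,0,0,0],[0.0029,0,-0.0009,0,0,0],[0.0029,0,-0.0009,0,0,0],[0.0038,0,-0.0012,0,0,0],[0.0048,0,-0.0015,0,0,0],[0.0048,0,-0.0015,0,0,0]]], "grip_force": 60}}

```text
clock: 12.85
position: [0.4793, -0.1816, 0.1309]
tcp_rot: [3.11, -0.176, 0.323]
wrist_force: [-7.5, 1.4, 6.0]
finger_gap: 0.647
```

```bash
python3 - <<'E'
from srch import *
p,R,s=cur();print(s["clock"],SA[1].T@s["wrist_force"],s["moment"],s["finger_gap"]);print(inS(SA,p+.003*R[:,2]))
E
```

```text
12.85 [-3.62442139  0.59227574  9.0219446 ] [0.40779623 1.02397861 0.03029446] 0.646926292207809
[0.0133 0.0001 0.042 ]
```

Call:
{"op": "jog_arm", "data": {"increments": [[[0.0066,0,-0.0024,0,0,0],[0.0066,0,-0.0024,0,0,0],[0.0066,0,-0.0022,0,0,0],[0.0066,0,-0.0022,0,0,0],[0.0066,0,-0.0022,0,0,0],[0.0066,0,-0.0022,0,0,0]]]}}

```text
clock: 13.45
position: [0.5179, -0.1862, 0.1535]
tcp_rot: [3.108, -0.173, 0.329]
wrist_force: [0.8, -0.1, -3.4]
finger_gap: 0.654
```

```bash
python3 - <<'E'
from srch import *
p,R,s=cur();print(s["clock"],SA[1].T@s["wrist_force"],s["moment"],s["finger_gap"],s["joint_positions"]);print(inS(SA,p+.003*R[:,2]))
E
```

```text
13.45 [-9.71563167e-01  2.20484256e-03 -3.36855593e+00] [ 0.04897648  0.37532804 -0.00458278] 0.6544854233785975 [-0.29172129  0.59660395  0.97165327  2.02494053 -0.9033841   0.75616006
 -0.4599624 ]
[ 0.0583 -0.0001  0.042 ]
```

```bash
python3 - <<'E'
from srch import *
p,R,s=cur();q=np.array(s["joint_positions"])
a=G(SA,.085,.060,12);plan(*a,3)
b=G(SA,.09,.16,12);plan(*b,4,*a)
c=G(SB,.10,.17,12);t,r,pts=plan(*c,16,*b);print(pts[::5].round(3))
m=sim(q,[(*a,3),(*b,4),(*c,16)]);print(m[0],m[1].round(2),m[4])
E
```

```text
n 3 row [0.0066, -0.0, -0.0084] [-0.0, -0.0005, 0.0001] turn deg 0.03
n 4 row [-0.0065, -0.0, -0.0242] [0.0, 0.0, 0.0] turn deg 0.0
n 16 row [-0.0017, -0.0216, -0.0012] [0.0, 0.0, 0.0] turn deg 0.0
[[ 0.487 -0.183  0.271]
 [ 0.489 -0.074  0.276]
 [ 0.491  0.034  0.28 ]
 [ 0.494  0.143  0.284]]
-0.015662644952044724 [-0.94  0.44  1.37  1.98 -0.61  0.94 -0.99] 0.40911945348678214
```

```bash
python3 - <<'E'
from srch import *
p,R,s=cur();q=np.array(s["joint_positions"])
a=G(SA,.085,.060,12)
for h in(.10,.13,.16):
  for lean in(0,12):
   for yw in(-35,-6.4,20):
    for fx in(.09,.16):
     b=G(SA,fx,h,lean,yaw=yw);c=G(SB,fx,h+.01,lean,yaw=yw);e=G(SB,.1,h+.01,12)
     m=sim(q,[(*a,3),(*b,6),(*c,16),(*e,6)]);print(h,lean,yw,fx,m[0].round(3),len(m[2]),[round(x[0][2],2) for x in m[2]],m[1].round(2))
E
```

```text
0.1 0 -35 0.09 -0.004 2 [np.float64(1.02), np.float64(1.24)] [-0.86  0.72  1.35  1.83 -0.75  1.23 -1.45]
0.1 0 -35 0.16 -0.0 3 [np.float64(1.02), np.float64(1.22), np.float64(1.35)] [-1.05  0.75  1.35  1.68 -0.77  1.27 -1.57]
0.1 0 -6.4 0.09 0.039 4 [np.float64(1.02), np.float64(1.11), np.float64(1.23), np.float64(1.31)] [-1.19  0.63  1.31  1.91 -0.75  0.95 -1.26]
0.1 0 -6.4 0.16 0.05 4 [np.float64(1.02), np.float64(1.09), np.float64(1.2), np.float64(1.3)] [-1.19  0.63  1.3   1.91 -0.74  0.94 -1.27]
0.1 0 20 0.09 0.071 4 [np.float64(1.02), np.float64(0.98), np.float64(1.08), np.float64(1.28)] [-1.18  0.61  1.28  1.91 -0.72  0.93 -1.29]
0.1 0 20 0.16 0.081 4 [np.float64(1.02), np.float64(0.97), np.float64(1.05), np.float64(1.27)] [-1.18  0.61  1.27  1.91 -0.71  0.92 -1.3 ]
0.1 12 -35 0.09 -0.004 2 [np.float64(1.02), np.float64(1.29)] [-0.69  0.65  1.35  1.97 -0.8   0.93 -1.16]
0.1 12 -35 0.16 -0.004 2 [np.float64(1.02), np.float64(1.29)] [-0.67  0.69  1.35  1.78 -0.77  1.07 -1.29]
0.1 12 -6.4 0.09 0.036 4 [np.float64(1.02), np.float64(1.09), np.float64(1.31), np.float64(1.31)] [-1.19 
[... 2586 characters left out ...]
38  1.88 -0.6   1.   -1.41]
0.16 12 -35 0.09 -0.064 1 [np.float64(1.02)] [-0.61  0.56  1.41  1.92 -0.7   1.   -1.11]
0.16 12 -35 0.16 -0.026 1 [np.float64(1.02)] [-0.54  0.61  1.38  1.73 -0.7   1.14 -1.19]
0.16 12 -6.4 0.09 -0.02 2 [np.float64(1.02), np.float64(1.21)] [-0.95  0.44  1.37  1.99 -0.61  0.93 -0.98]
0.16 12 -6.4 0.16 -0.003 2 [np.float64(1.02), np.float64(1.18)] [-1.01  0.52  1.35  1.79 -0.62  1.08 -1.17]
0.16 12 20 0.09 0.01 4 [np.float64(1.02), np.float64(1.0), np.float64(1.16), np.float64(1.34)] [-1.3   0.5   1.34  1.88 -0.56  0.98 -1.44]
0.16 12 20 0.16 0.007 4 [np.float64(1.02), np.float64(0.98), np.float64(1.11), np.float64(1.34)] [-1.3   0.51  1.34  1.88 -0.56  0.98 -1.44]
```

```bash
python3 - <<'E'
from srch import *
p,R,s=cur();q=np.array(s["joint_positions"])
a=G(SA,.09,.065,12);plan(*a,4)
b=G(SA,.12,.11,12,yaw=20);plan(*b,8,*a)
c=G(SB,.12,.12,12,yaw=20);t,r,pts=plan(*c,16,*b);print(pts[::5].round(3))
m=sim(q,[(*a,4),(*b,8),(*c,16)]);print(m[0],m[1].round(2),m[4])
E
```

```text
n 4 row [0.0058, -0.0, -0.0079] [-0.0, -0.0003, 0.0001] turn deg 0.02
n 8 row [0.0018, 0.0001, -0.0065] [0.012, -0.0, -0.0563] turn deg 3.3
n 16 row [0.0073, -0.0205, 0.001] [0.0, 0.0, 0.0] turn deg 0.0
[[ 0.537 -0.188  0.243]
 [ 0.537 -0.08   0.246]
 [ 0.537  0.029  0.249]
 [ 0.536  0.138  0.251]]
0.2813702803290743 [-1.03  0.48  1.07  1.87 -0.63  0.91 -0.92] 0.32969148755731686
```

Call:
{"op": "jog_arm", "data": {"increments": [[[0.0058,0,-0.0079,0,0,0],[0.0058,0,-0.0079,0,0,0],[0.0058,0,-0.0079,0,0,0],[0.0058,0,-0.0079,0,0,0],[0.0018,0.0001,-0.0065,0.012,0,-0.0563],[0.0018,0.0001,-0.0065,0.012,0,-0.0563],[0.0018,0.0001,-0.0065,0.012,0,-0.0563],[0.0018,0.0001,-0.0065,0.012,0,-0.0563],[0.0018,0.0001,-0.0065,0.012,0,-0.0563],[0.0018,0.0001,-0.0065,0.012,0,-0.0563],[0.0018,0.0001,-0.0065,0.012,0,-0.0563],[0.0018,0.0001,-0.0065,0.012,0,-0.0563]]]}}

```text
clock: 14.65
position: [0.5363, -0.1887, 0.2437]
tcp_rot: [-3.041, -0.539, -0.322]
wrist_force: [-0.4, 0.2, -3.2]
finger_gap: 0.649
```

```bash
python3 - <<'E'
from srch import *
p,R,s=cur();print(s["clock"],p,s["wrist_force"],s["finger_gap"],s["joint_positions"])
shot("wrist","7")
E
```

```text
14.65 [ 0.53625382 -0.18865209  0.24370876] [-0.35067583  0.17301118 -3.21453046] 0.6491644638613516 [-0.22626149  0.48921491  0.92636925  1.81961229 -0.68194312  0.99695155
 -0.22786173]
```

View pics/wrist7.png

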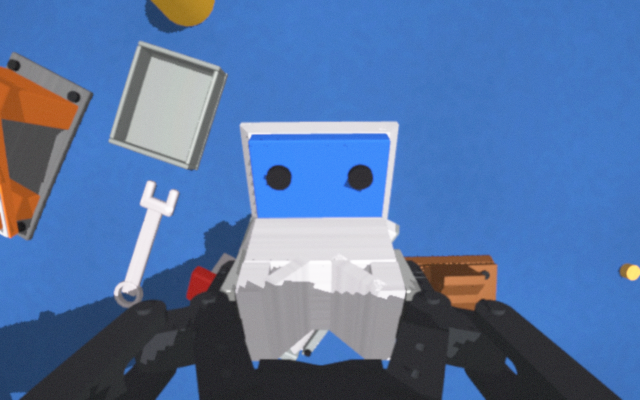

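Wrist view 7 shows the rest held square, with the blue plate at rows 135–217, the same as before the lift, so its pitch hasn't slipped. I'll carry it to the orange station.

Call:
{"op": "jog_arm", "data": {"increments": [[[0.0073,-0.0205,0.001,0,0,0],[0.0073,-0.0205,0.001,0,0,0],[0.0073,-0.0205,0.001,0,0,0],[0.0073,-0.0205,0.001,0,0,0],[0.0073,-0.0205,0.001,0,0,0],[0.0073,-0.0205,0.001,0,0,0],[0.0073,-0.0205,0.001,0,0,0],[0.0073,-0.0205,0.001,0,0,0],[0.0073,-0.0205,0.001,0,0,0],[0.0073,-0.0205,0.001,0,0,0]]]}}

```text
clock: 15.7
position: [0.5352, 0.0302, 0.2487]
tcp_rot: [-3.042, -0.533, -0.322]
wrist_force: [-0.0, 0.9, -2.9]
finger_gap: 0.648
```

```bash
python3 - <<'E'
from srch import *
p,R,s=cur();print(s["clock"],p,s["wrist_force"],s["finger_gap"],s["joint_positions"])
shot("wrist","8")
E
```

```text
15.7 [0.53520961 0.03019824 0.24868094] [-0.0437552   0.94810034 -2.94085801] 0.6479923210748131 [-0.7719885   0.43295708  1.02991147  1.92198484 -0.62694717  0.89035155
 -0.66390729]
```

View pics/wrist8.png

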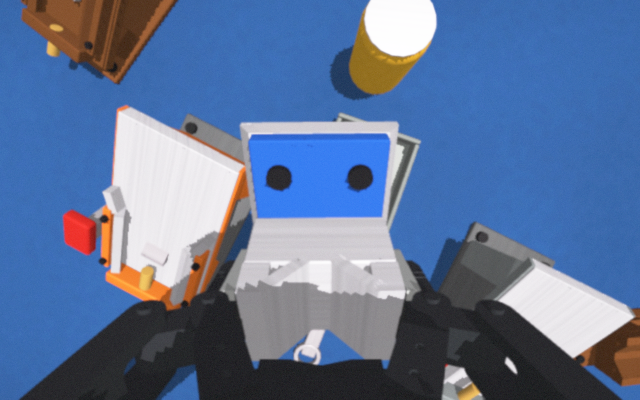

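```bash
python3 - <<'E'
import cv2
im=cv2.imread("pics/wrist8.png")[90:320,50:260]
cv2.imwrite("pics/c_w8.png",cv2.resize(im,None,fx=3.5,fy=3.5,interpolation=2)[:600])
cv2.imwrite("pics/c_w8.png",cv2.resize(im[:,:],None,fx=2.6,fy=2.6,interpolation=2))
E
```

```text
(no output)
```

View pics/c_w8.png

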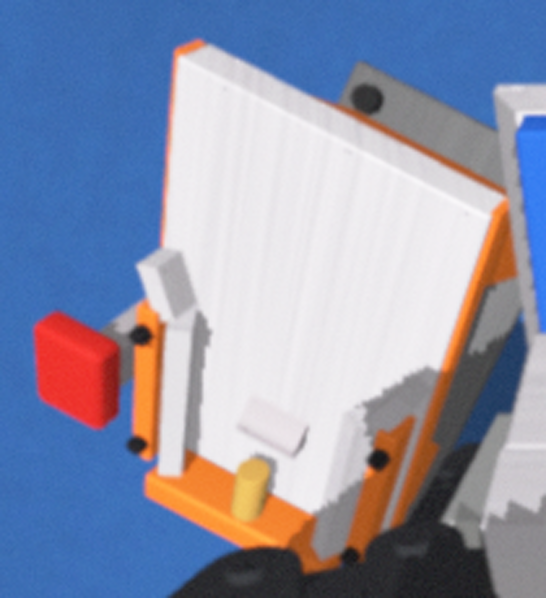

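```bash
cat > m2.py <<'E'
from h import *
t=load("pics/top0.npz");s=load("pics/scene0.npz");w=load("pics/wrist8.npz")
f=lambda x,y,p,k:((p[0]+.5)/k-.5+x,(p[1]+.5)/k-.5+y)
W=lambda p:f(50,90,p,2.6);T=lambda p:f(200,175,p,5);Sc=lambda p:f(350,140,p,5)
UL=tri([(t,T((175,68))),(w,W((182,56)))]);UR=tri([(t,T((393,115))),(w,W((492,214)))]);print("tri",UL,UR)
u2=onz(w,[W((182,56)),W((492,214))],.1275);print("onz",u2)
def red(d,box):
    h=cv2.cvtColor(d["color"],cv2.COLOR_RGB2HSV);m=((h[...,0]<8)|(h[...,0]>172))&(h[...,1]>150)&(h[...,2]>130)
    x0,y0,x1,y1=box;ys,xs=np.nonzero(m[y0:y1,x0:x1]);return xs.mean()+x0,ys.mean()+y0,len(xs)
rt=red(t,(205,225,228,255));rw=red(w,(55,200,100,265));print(rt,rw)
P=tri([(t,rt[:2]),(w,rw[:2])]);print("pad",P)
pz=onz(w,[rw[:2]],.085)[0];print("pad onz",pz)
for nm,(a,b),pd in(("tri",(UL[0],UR[0]),P[0]),("onz",u2,pz)):
    d=a-b;yaw=np.arctan2(-d[0],d[1]);S=shoeR(yaw);m=(a+b)/2
    o=m-S@[.085,0,0];print(nm,np.linalg.norm(d),"yaw",np.degrees(yaw),"o",o,"pad in shoe",S.T@(pd-o))
# direction mid-edge -> pad fixes yaw too: vector in shoe (-.13,.068,.026)
    v=pd-m;loc=shoeR(0)@[-.13,.068,.026];y2=np.arctan2(v[1],v[0])-np.arctan2(loc[1],loc[0]);print("yaw from pad",np.degrees(y2),np.hypot(*v[:2]),np.hypot(*loc[:2]))
E
python3 m2.py
```

```text
tri (array([0.5723092 , 0.20738524, 0.1226335 ]), np.float64(0.0007733579979393361)) (array([0.55934404, 0.10070214, 0.13223023]), np.float64(0.0007569091321406756))
onz [[0.57185438 0.20374    0.1275    ]
 [0.55919058 0.10252683 0.1275    ]]
(np.float64(217.87951807228916), np.float64(240.46385542168676), 166) (np.float64(79.1690408357075), np.float64(231.6153846153846), 1053)
pad (array([0.4502283 , 0.24048304, 0.07525905]), np.float64(0.0007326945748404973))
pad onz [0.45462811 0.23492406 0.085     ]
tri 0.10789567312031441 yaw -6.929155628420453 o [0.49275212 0.16292441 0.08493187] pad in shoe [-0.04949739  0.07186199  0.01740813]
yaw from pad -8.353167618896038 0.14434241655106791 0.1428116447100565
onz 0.10200234304749271 yaw -7.1317894443616945 o [0.49247984 0.16227252 0.085     ] pad in shoe [-0.04033836  0.06739008  0.02328936]
yaw from pad -7.9764362940204405 0.13779430810285778 0.1428116447100565
```

```bash
sed -i '/^SA=.*4893/a SB=(np.array([.4925,.1627,.085]),shoeR(np.radians(-7.0)))' h.py; python3 - <<'E'
from srch import *
p,R,s=cur();q=np.array(s["joint_positions"])
c=G(SB,.10,.12,12,yaw=-7);t,r,pts=plan(*c,12);print(pts[::4].round(3))
e=G(SB,.085,.05,12,yaw=-7);g=G(SB,-.02,.042,12,yaw=-7)
m=sim(q,[(*c,12),(*e,6),(*g,12)]);print(m[0],m[1].round(2),m[4],[x[0].round(2) for x in m[2]])
E
```

```text
n 12 row [-0.0001, -0.0106, 0.0005] [-0.0085, -0.0, 0.0386] turn deg 2.26
[[0.535 0.035 0.248]
 [0.523 0.075 0.246]
 [0.517 0.117 0.244]
 [0.518 0.16  0.242]]
0.07317846919706805 [-1.15  0.63  1.04  2.21 -0.95  0.57 -1.13] 0.2671059157961383 [array([-1.19,  0.59,  1.28,  1.91, -0.68,  0.92, -1.34]), array([-1.07,  0.66,  1.13,  1.96, -0.8 ,  0.8 , -1.23]), array([-1.15,  0.63,  1.04,  2.21, -0.95,  0.57, -1.13])]
```

Call:
{"op": "jog_arm", "data": {"increments": [[[-0.0001,-0.0106,0.0005,-0.0085,0,0.0386],[-0.0001,-0.0106,0.0005,-0.0085,0,0.0386],[-0.0001,-0.0106,0.0005,-0.0085,0,0.0386],[-0.0001,-0.0106,0.0005,-0.0085,0,0.0386],[-0.0001,-0.0106,0.0005,-0.0085,0,0.0386],[-0.0001,-0.0106,0.0005,-0.0085,0,0.0386],[-0.0001,-0.0106,0.0005,-0.0085,0,0.0386],[-0.0001,-0.0106,0.0005,-0.0085,0,0.0386],[-0.0001,-0.0106,0.0005,-0.0085,0,0.0386],[-0.0001,-0.0106,0.0005,-0.0085,0,0.0386],[-0.0001,-0.0106,0.0005,-0.0085,0,0.0386],[-0.0001,-0.0106,0.0005,-0.0085,0,0.0386]]]}}

```text
clock: 16.95
position: [0.5188, 0.1549, 0.2423]
tcp_rot: [3.102, -0.199, 0.329]
wrist_force: [0.1, -0.1, -3.2]
finger_gap: 0.65
```

```bash
python3 - <<'E'
from srch import *
p,R,s=cur();print(s["clock"],p,s["wrist_force"],s["finger_gap"],s["joint_positions"]);print(inS(SB,p+.003*R[:,2]))
shot("wrist","9")
E
```

```text
16.95 [0.51879448 0.15486812 0.2423053 ] [ 0.06865946 -0.13634441 -3.16788619] 0.6502760939693357 [-1.18768572  0.57749143  1.26771101  1.91230668 -0.66596978  0.91457969
 -1.34849558]
[ 0.1012 -0.0046  0.1198]
```

View pics/wrist9.png

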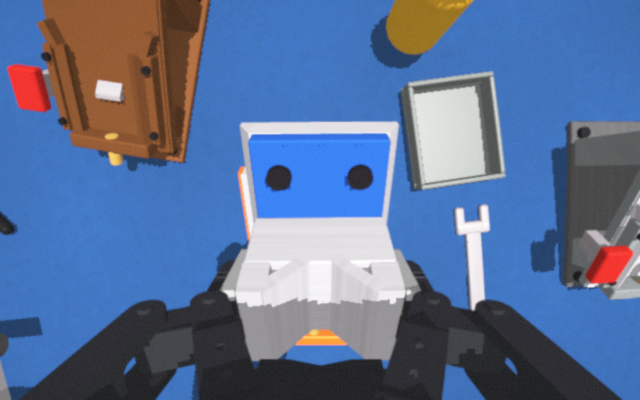

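Wrist view 9 shows the held rest hiding most of the orange shoe. So I'll use wrist view 8's long edges to fix the shoe's yaw.

```bash
python3 - <<'E'
import cv2
im=cv2.imread("pics/wrist8.png")
a=im[100:200,60:250];cv2.imwrite("pics/c8a.png",cv2.resize(a,None,fx=4,fy=4,interpolation=2))
a=im[180:320,50:240];cv2.imwrite("pics/c8b.png",cv2.resize(a,None,fx=4,fy=4,interpolation=2))
E
```

```text
(no output)
```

View pics/c8a.png

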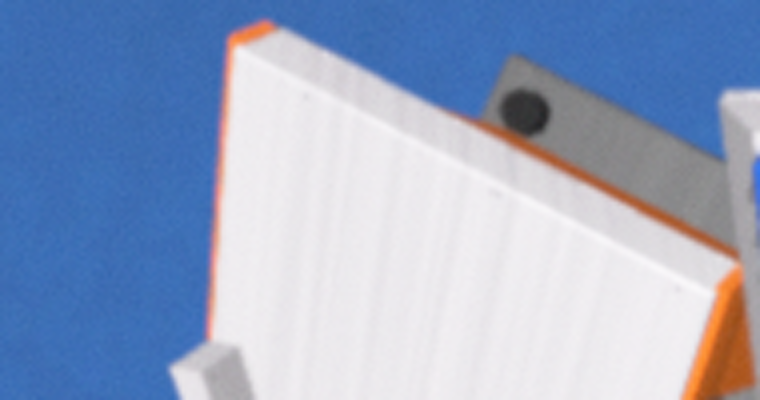

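View pics/c8b.png

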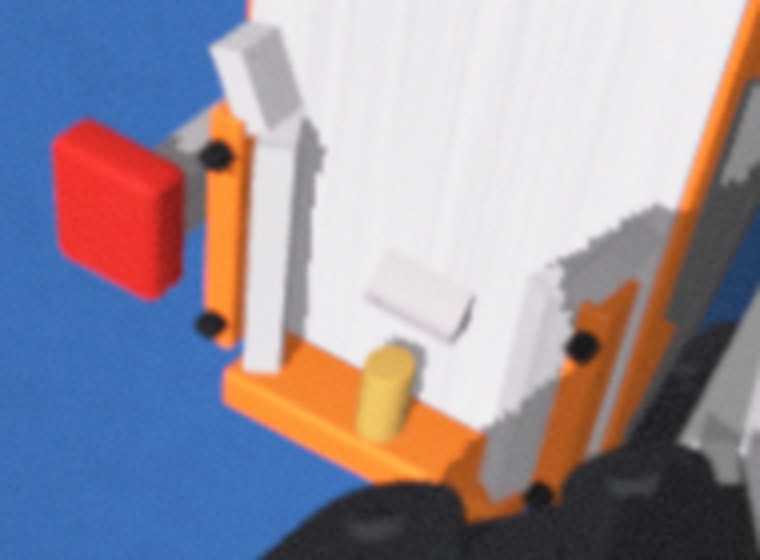

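```bash
python3 - <<'E'
from h import *
w=load("pics/wrist8.npz")
g=lambda x,y,p:((p[0]+.5)/4-.5+x,(p[1]+.5)/4-.5+y)
A=lambda p:g(60,100,p);B=lambda p:g(50,180,p)
pts=[("UL",A((233,48)),0),("UR",A((715,292)),0),("Ledge",A((215,335)),0),("Redge1",B((745,20)),0),("Redge2",B((683,205)),0),("Redge3",B((595,455)),0),
("padc",B((105,220)),.026),("pad1",B((55,142)),.026),("pad2",B((153,190)),.026),("pad3",B((153,300)),.026),("pad4",B((60,248)),.026),("chkTopInL_hi",B((303,118)),.017),("chkTopInL_lo",B((282,372)),.017),("chkInR hi",B((530,275)),.017),("chkInR lo",B((485,480)),.017),("endblk L",B((222,375)),.02),("endblk top up L",B((285,340)),.02),("endup R",B((485,430)),.02)]
for yaw in(-7,-8):
    S=shoeR(np.radians(yaw));o=np.array([.4925,.1627,.085]);print("yaw",yaw)
    for n,uv,z in pts:
        c,v=ray(w,uv);c=S.T@(c-o);v=S.T@v[0];print("  ",n,((c+v*(z-c[2])/v[2])*1000).round(1)[:2])
# same exercise at A with wrist5 known
E
```

```text
yaw -7
   UL [84.1 51.9]
   UR [ 84.2 -51.3]
   Ledge [12.5 51.8]
   Redge1 [ 72.9 -52.4]
   Redge2 [ 20.5 -52.1]
   Redge3 [-75.  -50.2]
   padc [-42.6  68.2]
   pad1 [-25.3  80.6]
   pad2 [-23.9  55.1]
   pad3 [-62.3  55.7]
   pad4 [-61.5  81.5]
   chkTopInL_hi [ 9.8 26.2]
   chkTopInL_lo [-78.6  26.9]
   chkInR hi [ -1.8 -29.7]
   chkInR lo [-80.  -30.2]
   endblk L [-87.5  41.4]
   endblk top up L [-60.9  24.5]
   endup R [-56.  -28.8]
yaw -8
   UL [83.  53.5]
   UR [ 85.2 -50.2]
   Ledge [11.2 52.3]
   Redge1 [ 74.1 -51.4]
   Redge2 [ 21.8 -51.9]
   Redge3 [-73.6 -51.4]
   padc [-44.5  67.8]
   pad1 [-27.5  80.7]
   pad2 [-25.4  54.9]
   pad3 [-63.9  54.9]
   pad4 [-63.9  81. ]
   chkTopInL_hi [ 9.1 26.3]
   chkTopInL_lo [-79.4  25.7]
   chkInR hi [ -1. -30.]
   chkInR lo [-79.1 -31.7]
   endblk L [-88.8  40.2]
   endblk top up L [-61.6  23.5]
   endup R [-55.2 -29.9]
```

```bash
cat >> srch.py <<'E'
YB=-7.0
def rep(sh):
    p,R,s=cur();f=np.array(sh[1]).T@np.array(s["wrist_force"]);x=inS(sh,p+.003*R[:,2]);g=G(sh,0,0,12,yaw=YB)[1]
    print("t",round(s["clock"],2),"grasp",x*1000,"F",f.round(1),"M",(sh[1].T@np.array(s["moment"])).round(2),"gap",round(s["finger_gap"],3),"rot err",Ro.from_matrix(g.T@R).as_rotvec().round(4),"q",np.round(s["joint_positions"],2))
E
python3 - <<'E'
from srch import *
rep(SB)
c=G(SB,.085,.055,12,y=-.0003,yaw=YB);plan(*c,8)
e=G(SB,.085,.044,12,y=-.0003,yaw=YB);plan(*e,4,*c)
print("10mm -x",(c[1].T@SB[1]@[-.01,0,0]).round(5),"10mm -z",(c[1].T@SB[1]@[0,0,-.01]).round(5),"y",(c[1].T@SB[1]@[0,0.01,0]).round(5))
E
```

```text
t 17.0 grasp [100.7  -2.  119.4] F [-2.5  3.2 -3.7] M [ 0.34  0.35 -0.06] gap 0.649 rot err [-0.0028  0.0011  0.0049] q [-1.19  0.58  1.27  1.91 -0.67  0.92 -1.35]
n 8 row [0.0006, -0.0002, 0.0083] [0.0003, -0.0001, -0.0006] turn deg 0.04
n 4 row [0.0008, 0.0, 0.0026] [0.0, 0.0, 0.0] turn deg 0.0
10mm -x [-0.00951  0.       0.00309] 10mm -z [ 0.00309 -0.       0.00951] y [ 0.   -0.01 -0.  ]
```

Call:
{"op": "jog_arm", "data": {"increments": [[[0.0006,0,0.0083,0,0,0],[0.0006,0,0.0083,0,0,0],[0.0006,0,0.0083,0,0,0],[0.0006,0,0.0083,0,0,0],[0.0006,0,0.0083,0,0,0],[0.0006,0,0.0083,0,0,0],[0.0006,0,0.0083,0,0,0],[0.0006,0,0.0083,0,0,0],[0,0,0,0,0,0],[0,0,0,0,0,0]]]}}

```text
clock: 18.0
position: [0.5375, 0.1516, 0.1781]
tcp_rot: [3.102, -0.195, 0.329]
wrist_force: [-0.1, 0.0, -2.9]
finger_gap: 0.65
```

```bash
python3 - <<'E'
from srch import *
rep(SB);shot("wrist","10");rep(SB)
E
```

```text
t 18.0 grasp [85.4 -5.5 54.8] F [-1.5  0.  -2.4] M [-0.    0.4  -0.06] gap 0.65 rot err [-0.0036  0.0018  0.0031] q [-1.07  0.65  1.13  1.96 -0.78  0.79 -1.25]
t 18.05 grasp [85.6 -5.4 55. ] F [-2.3  0.1 -2.9] M [-0.    0.4   0.04] gap 0.653 rot err [-0.0034  0.0022  0.003 ] q [-1.07  0.65  1.13  1.96 -0.78  0.79 -1.25]
```

View pics/wrist10.png

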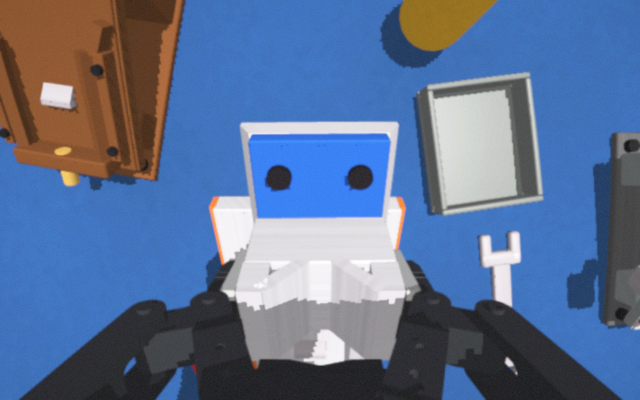

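```bash
python3 - <<'E'
import cv2
im=cv2.imread("pics/wrist10.png")[180:280,200:420];cv2.imwrite("pics/c10.png",cv2.resize(im,None,fx=3.5,fy=3.5,interpolation=2))
E
```

```text
(no output)
```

View pics/c10.png

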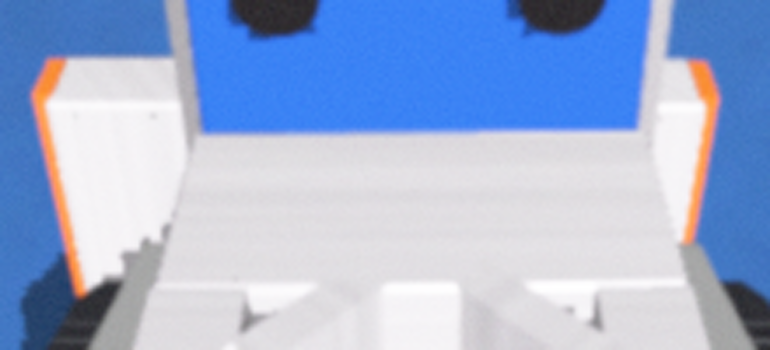

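```bash
python3 - <<'E'
from h import *
w=load("pics/wrist10.npz");o,S=SB
for n,p,z in(("UL",(48,102),0),("UR",(705,102),0),("Lb",(80,292),0),("Rb",(688,240),0),("blueL",(200,132),None),("blueR",(640,130),None)):
    uv=((p[0]+.5)/3.5-.5+200,(p[1]+.5)/3.5-.5+180)
    c,v=ray(w,uv);c=S.T@(c-o);v=S.T@v[0];zz=z if z is not None else .033
    print(n,((c+v*(zz-c[2])/v[2])*1000).round(1))
E
```

```text
UL [84.8 51.4  0. ]
UR [ 84.3 -50.9   0. ]
Lb [43.6 53.3  0. ]
Rb [ 55.4 -51.9   0. ]
blueL [104.   20.6  33. ]
blueR [104.  -33.6  33. ]
```

Call:
{"op": "jog_arm", "data": {"increments": [[[0,-0.0021,0,0.0017,-0.001,-0.0015],[0,-0.0021,0,0.0017,-0.001,-0.0015],[0,-0.0021,0,0,0,0],[0,0,0,0,0,0],[0,0,0,0,0,0],[0,0,0,0,0,0]]]}}

```text
clock: 18.65
position: [0.5382, 0.158, 0.1782]
tcp_rot: [3.106, -0.19, 0.326]
wrist_force: [0.2, -0.1, -3.7]
finger_gap: 0.65
```

```bash
python3 - <<'E'
from srch import *
rep(SB)
d=shot("wrist","11")
im=d["color"][180:280,200:420,::-1];cv2.imwrite("pics/c11.png",cv2.resize(im,None,fx=3.5,fy=3.5,interpolation=2));rep(SB)
E
```

```text
t 18.65 grasp [85.4  0.9 54.9] F [-1.7 -0.1 -3.3] M [ 0.04  0.43 -0.02] gap 0.65 rot err [ 0.0001 -0.0001 -0.0002] q [-1.08  0.65  1.13  1.96 -0.79  0.8  -1.25]
t 18.7 grasp [85.4  0.9 54.9] F [-1.2  0.6 -3.1] M [-0.01  0.36 -0.01] gap 0.65 rot err [ 0.0001 -0.0001 -0.0001] q [-1.08  0.65  1.13  1.96 -0.79  0.8  -1.25]
```

View pics/c11.png

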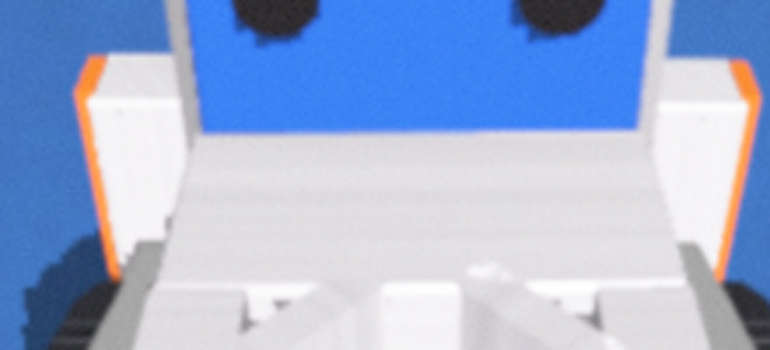

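Wrist view 11 shows the rest centred on the orange floor: plate corners at about columns 225 and 413, blue plate 257–383. It is yawed by about half a degree, so I'll correct that and lower it.

Call:
{"op": "jog_arm", "data": {"increments": [[[0,0.0003,0,0,0,0.009],[0.0008,0,0.0026,0,0,0],[0.0008,0,0.0026,0,0,0],[0.0008,0,0.0026,0,0,0],[0.0005,0,0.0016,0,0,0],[0,0,0,0,0,0],[0,0,0,0,0,0]]]}}

```text
clock: 19.4
position: [0.5429, 0.157, 0.1695]
tcp_rot: [3.106, -0.204, 0.326]
wrist_force: [-0.2, -0.1, -4.0]
finger_gap: 0.648
```

```bash
python3 - <<'E'
from srch import *
rep(SB)
E
```

```text
t 19.4 grasp [85.3  0.5 45. ] F [-2.2 -0.1 -3.4] M [-0.    0.37 -0.02] gap 0.648 rot err [-0.     -0.0002  0.009 ] q [-1.06  0.66  1.11  1.96 -0.8   0.79 -1.24]
```

Still hanging free with z at 45.0. I'll lower in sub-millimetre steps until it touches.

Call:
{"op": "jog_arm", "data": {"increments": [[[0.0003,0,0.001,0,0,0],[0.0003,0,0.001,0,0,0],[0,0,0,0,0,0]]]}}

```text
clock: 19.7
position: [0.5439, 0.157, 0.1676]
tcp_rot: [3.106, -0.204, 0.326]
wrist_force: [0.1, -0.9, -3.0]
finger_gap: 0.647
```

```bash
python3 - <<'E'
from srch import *
rep(SB)
E
```

```text
t 19.7 grasp [85.1  0.6 42.9] F [-1.3 -0.9 -2.7] M [-0.03  0.45  0.  ] gap 0.647 rot err [ 0.0001 -0.0002  0.0089] q [-1.05  0.67  1.11  1.96 -0.81  0.79 -1.24]
```

Call:
{"op": "jog_arm", "data": {"increments": [[[0.0003,0,0.001,0,0,0],[0,0,0,0,0,0]]]}}

```text
clock: 19.9
position: [0.5444, 0.157, 0.1667]
tcp_rot: [3.106, -0.204, 0.326]
wrist_force: [0.0, 0.7, -3.5]
finger_gap: 0.65
```

```bash
python3 - <<'E'
from srch import *
rep(SB)
E
```

```text
t 19.9 grasp [85.1  0.7 41.8] F [-1.8  0.7 -3. ] M [0.   0.38 0.  ] gap 0.65 rot err [ 0.0001 -0.0002  0.0088] q [-1.05  0.67  1.11  1.96 -0.81  0.78 -1.24]
```

Call:
{"op": "jog_arm", "data": {"increments": [[[0.0003,0,0.001,0,0,0],[0,0,0,0,0,0]]]}}

```text
clock: 20.1
position: [0.5448, 0.1569, 0.166]
tcp_rot: [3.106, -0.204, 0.326]
wrist_force: [-1.3, 0.1, -0.9]
finger_gap: 0.649
```

Call:
{"op": "jog_arm", "data": {"increments": [[[0.0003,0,0.001,0,0,0],[0,0,0,0,0,0]]]}}

```text
clock: 20.3
position: [0.5451, 0.1568, 0.1659]
tcp_rot: [3.108, -0.204, 0.326]
wrist_force: [-8.6, 2.0, 13.2]
finger_gap: 0.655
```

```bash
python3 - <<'E'
from srch import *
rep(SB)
E
```

```text
t 20.3 grasp [85.3  0.6 40.7] F [-1.   0.9 15.8] M [-0.38  1.47 -0.11] gap 0.655 rot err [ 0.0015 -0.0005  0.0094] q [-1.05  0.67  1.1   1.96 -0.81  0.78 -1.24]
```

Call:
{"op": "jog_arm", "data": {"increments": [[[-0.0002,0,-0.0007,0,0,0],[-0.0048,0,0.0015,0,0,0],[-0.0048,0,0.0015,0,0,0],[-0.0048,0,0.0015,0,0,0],[0,0,0,0,0,0]]]}}

```text
clock: 20.8
position: [0.5317, 0.1584, 0.1588]
tcp_rot: [3.107, -0.204, 0.328]
wrist_force: [-6.3, -0.1, 8.8]
finger_gap: 0.646
```

```bash
python3 - <<'E'
from srch import *
rep(SB)
E
```

```text
t 20.8 grasp [70.1  0.5 41.3] F [-1.  -0.9 10.7] M [-0.42  1.02  0.03] gap 0.646 rot err [0.0007 0.0005 0.0093] q [-1.07  0.66  1.1   2.   -0.83  0.75 -1.23]
```

Call:
{"op": "jog_arm", "data": {"increments": [[[-0.0001,0,-0.0003,0,-0.006,0],[-0.0048,0,0.0015,0,0,0],[-0.0048,0,0.0015,0,0,0],[0,0,0,0,0,0]]]}}

```text
clock: 21.2
position: [0.5229, 0.1596, 0.154]
tcp_rot: [3.108, -0.204, 0.318]
wrist_force: [-5.3, 0.1, 7.6]
finger_gap: 0.647
```

```bash
python3 - <<'E'
from srch import *
rep(SB)
E
```

```text
t 21.2 grasp [60.   0.6 41.7] F [-0.8 -0.6  9.2] M [-0.4   0.86  0.02] gap 0.647 rot err [ 0.0005 -0.0055  0.0092] q [-1.08  0.66  1.1   2.02 -0.83  0.74 -1.22]
```

Call:
{"op": "jog_arm", "data": {"increments": [[[0,0,-0.0002,-0.005,-0.005,0.0015],[0,0,0,0,0,0]]]}}

```text
clock: 21.4
position: [0.523, 0.1597, 0.1542]
tcp_rot: [3.104, -0.207, 0.309]
wrist_force: [-5.9, 0.9, 8.5]
finger_gap: 0.649
```

```bash
python3 - <<'E'
from srch import *
rep(SB)
E
```

```text
t 21.4 grasp [60.2  0.7 41.7] F [-0.9  0.2 10.3] M [-0.16  0.77 -0.01] gap 0.649 rot err [-0.0047 -0.0111  0.0105] q [-1.08  0.66  1.1   2.01 -0.82  0.75 -1.23]
```

Call:
{"op": "jog_arm", "data": {"increments": [[[-0.0001,0,-0.0004,-0.002,-0.004,0],[0,0,0,0,0,0]]]}}

```text
clock: 21.6
position: [0.523, 0.1598, 0.1543]
tcp_rot: [3.102, -0.207, 0.302]
wrist_force: [-3.3, 0.7, 4.6]
finger_gap: 0.652
```

```bash
python3 - <<'E'
from srch import *
rep(SB)
E
```

```text
t 21.6 grasp [60.2  0.9 41.9] F [-0.6  0.3  5.7] M [ 0.03  0.55 -0.  ] gap 0.652 rot err [-0.0069 -0.015   0.0102] q [-1.08  0.67  1.1   2.01 -0.82  0.76 -1.24]
```

Call:
{"op": "jog_arm", "data": {"increments": [[[-0.0048,0,0.0014,0,0,0],[-0.0048,0,0.0014,0,0,0],[-0.0029,0,0.0008,0,0,0],[0,0,0,0,0,0]]]}}

```text
clock: 22.0
position: [0.5104, 0.1615, 0.1477]
tcp_rot: [3.103, -0.207, 0.299]
wrist_force: [-3.5, -0.1, 2.3]
finger_gap: 0.644
```

```bash
python3 - <<'E'
from srch import *
rep(SB)
E
```

```text
t 22.0 grasp [45.9  1.  42.6] F [-1.9 -0.6  3.7] M [ 0.07  0.78 -0.  ] gap 0.644 rot err [-0.0068 -0.0168  0.0101] q [-1.09  0.66  1.1   2.04 -0.83  0.73 -1.23]
```

Call:
{"op": "jog_arm", "data": {"increments": [[[-0.0048,0,0.0016,0,0,0],[-0.0048,0,0.0016,0,0,0],[-0.0048,0,0.0016,0,0,0],[0,0,0,0,0,0]]]}}

```text
clock: 22.4
position: [0.4979, 0.1642, 0.1403]
tcp_rot: [3.104, -0.206, 0.301]
wrist_force: [1.0, 4.0, -2.8]
finger_gap: 0.649
```

```bash
python3 - <<'E'
from srch import *
rep(SB)
E
```

```text
t 22.4 grasp [31.2  2.1 42.5] F [-0.9  4.1 -2.7] M [ 0.99 -0.34 -0.45] gap 0.649 rot err [-0.0057 -0.0157  0.0096] q [-1.11  0.66  1.09  2.08 -0.85  0.7  -1.22]
```

Call:
{"op": "jog_arm", "data": {"increments": [[[0,-0.0008,0,0,0,0],[-0.0029,-0.0001,0.0009,0,0,0],[-0.0029,-0.0001,0.0009,0,0,0],[0,0,0,0,0,0]]]}}

```text
clock: 22.8
position: [0.4926, 0.1649, 0.1373]
tcp_rot: [3.102, -0.207, 0.3]
wrist_force: [3.7, 2.7, -7.8]
finger_gap: 0.647
```

```bash
python3 - <<'E'
from srch import *
rep(SB)
E
```

```text
t 22.8 grasp [25.   2.2 42.5] F [-1.   3.2 -8.4] M [ 0.83 -0.38 -0.36] gap 0.647 rot err [-0.0072 -0.016   0.0101] q [-1.12  0.65  1.09  2.09 -0.86  0.69 -1.22]
```

Call:
{"op": "jog_arm", "data": {"increments": [[[0.0001,-0.0003,0.0003,0.006,0.005,0.001],[0,0,0,0,0,0]]]}}

```text
clock: 23.0
position: [0.4926, 0.1645, 0.1373]
tcp_rot: [3.107, -0.209, 0.309]
wrist_force: [0.6, 0.9, -5.1]
finger_gap: 0.65
```

```bash
python3 - <<'E'
from srch import *
rep(SB)
E
```

```text
t 23.0 grasp [25.   1.8 42.5] F [-2.2  1.  -4.7] M [ 0.14  0.31 -0.  ] gap 0.65 rot err [-0.0011 -0.0114  0.0119] q [-1.11  0.65  1.08  2.1  -0.86  0.68 -1.21]
```

Call:
{"op": "jog_arm", "data": {"increments": [[[-0.0037,0,0.0014,0,0,0],[-0.0038,0,0.0013,0,0,0],[-0.0038,0,0.0013,0,0,0],[0,0,0,0,0,0]]]}}

```text
clock: 23.4
position: [0.4825, 0.166, 0.1313]
tcp_rot: [3.107, -0.208, 0.31]
wrist_force: [-0.9, -2.3, -1.2]
finger_gap: 0.648
```

```bash
python3 - <<'E'
from srch import *
rep(SB)
E
```

```text
t 23.4 grasp [13.3  2.1 42.4] F [-1.1 -2.4 -0.7] M [-0.5   0.42  0.17] gap 0.648 rot err [-0.0014 -0.0106  0.0115] q [-1.12  0.64  1.07  2.12 -0.88  0.66 -1.2 ]
```

Call:
{"op": "jog_arm", "data": {"increments": [[[-0.0038,0.0002,0.0013,-0.001,0,0],[-0.0038,0.0001,0.0013,0,0,0],[-0.0038,0,0.0013,0,0,0],[0,0,0,0,0,0]]]}}

```text
clock: 23.8
position: [0.4713, 0.1675, 0.1247]
tcp_rot: [3.107, -0.208, 0.307]
wrist_force: [-4.3, -1.3, 1.2]
finger_gap: 0.651
```

```bash
python3 - <<'E'
from srch import *
rep(SB)
E
```

```text
t 23.8 grasp [ 0.2  2.2 42.4] F [-2.9 -1.8  3.1] M [-0.5  0.8  0.2] gap 0.651 rot err [-0.002  -0.0125  0.0112] q [-1.13  0.64  1.06  2.15 -0.9   0.63 -1.19]
```

Call:
{"op": "jog_arm", "data": {"increments": [[[-0.0033,0.0001,0.0011,-0.001,0,0],[-0.0033,0,0.0011,0,0,0],[-0.0028,0,0.0009,0,0,0],[0,0,0,0,0,0]]], "grip_force": 80}}

```text
clock: 24.2
position: [0.4658, 0.1685, 0.1212]
tcp_rot: [3.105, -0.209, 0.316]
wrist_force: [1.9, -1.4, 4.0]
finger_gap: 0.646
```

```bash
python3 - <<'E'
from srch import *
rep(SB)
E
```

```text
t 24.2 grasp [-6.4  2.5 42.1] F [ 3.8 -1.2  2.4] M [-0.26 -0.53  0.06] gap 0.646 rot err [-0.0025 -0.0065  0.0117] q [-1.14  0.64  1.05  2.17 -0.91  0.61 -1.18]
```

Call:
{"op": "jog_arm", "data": {"increments": [[[-0.0028,0,0.0009,0,0,0],[-0.0028,0,0.0009,0,0,0],[0,0,0,0,0,0],[0,0,0,0,0,0]]]}}

```text
clock: 24.6
position: [0.4611, 0.1692, 0.1184]
tcp_rot: [3.105, -0.209, 0.316]
wrist_force: [4.4, -1.0, 3.9]
finger_gap: 0.649
```

```bash
python3 - <<'E'
from srch import *
rep(SB)
E
```

```text
t 24.6 grasp [-12.    2.6  42.1] F [ 5.8 -0.4  1.2] M [-0.14 -1.13  0.04] gap 0.649 rot err [-0.0026 -0.0064  0.0117] q [-1.15  0.64  1.05  2.18 -0.92  0.6  -1.18]
```

Call:
{"op": "jog_arm", "data": {"increments": [[[-0.0028,0,0.0009,0,0,0],[-0.0028,0,0.0009,0,0,0],[-0.0024,0,0.0008,0,0,0],[0,0,0,0,0,0]]]}}

```text
clock: 25.0
position: [0.4539, 0.1701, 0.1142]
tcp_rot: [3.105, -0.209, 0.317]
wrist_force: [6.3, -1.2, 2.7]
finger_gap: 0.649
```

```bash
python3 - <<'E'
from srch import *
rep(SB)
E
```

```text
t 25.0 grasp [-20.3   2.6  42.1] F [ 6.9 -0.4 -0.8] M [-0.12 -1.28  0.08] gap 0.649 rot err [-0.0027 -0.006   0.0118] q [-1.15  0.63  1.04  2.2  -0.94  0.58 -1.17]
```

Call:
{"op": "jog_arm", "data": {"increments": [[[-0.0019,0,0.0006,0,0,0],[-0.0019,0,0.0006,0,0,0],[0,0,0,0,0,0]]]}}

```text
clock: 25.3
position: [0.4507, 0.1705, 0.1124]
tcp_rot: [3.104, -0.209, 0.318]
wrist_force: [7.2, -0.8, 1.9]
finger_gap: 0.648
```

```bash
python3 - <<'E'
from srch import *
rep(SB)
E
```

```text
t 25.3 grasp [-24.    2.7  42.1] F [ 7.2  0.  -2. ] M [-0.16 -1.47  0.06] gap 0.648 rot err [-0.0028 -0.0055  0.0118] q [-1.15  0.63  1.03  2.21 -0.94  0.57 -1.16]
```

Call:
{"op": "jog_arm", "data": {"increments": [[[-0.0014,0,0.0005,0,0,0],[-0.001,0,0.0003,0,0,0],[0,0,0,0,0,0]]]}}

```text
clock: 25.6
position: [0.4488, 0.1708, 0.1112]
tcp_rot: [3.104, -0.209, 0.318]
wrist_force: [8.3, -1.2, 2.3]
finger_gap: 0.647
```

```bash
python3 - <<'E'
from srch import *
rep(SB)
shot("wrist","12")
d=shot("scene","12");cv2.imwrite("pics/c_s12.png",cv2.resize(d["color"][130:235,340:445,::-1],None,fx=5,fy=5,interpolation=2))
E
```

```text
t 25.6 grasp [-26.3   2.7  42. ] F [ 8.5 -0.2 -2.2] M [-0.16 -1.6   0.05] gap 0.647 rot err [-0.0029 -0.0051  0.0119] q [-1.16  0.63  1.03  2.22 -0.95  0.56 -1.16]
```

View pics/wrist12.png

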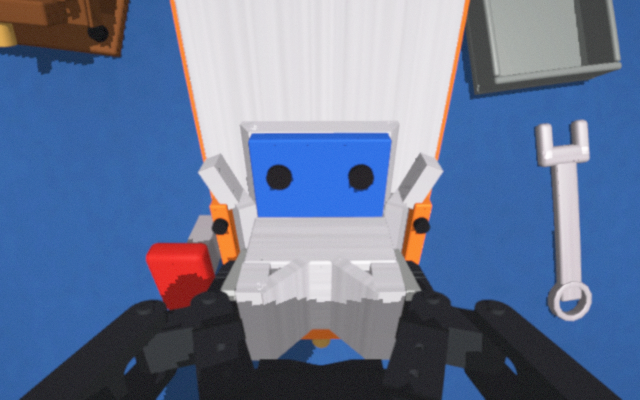

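View pics/c_s12.png

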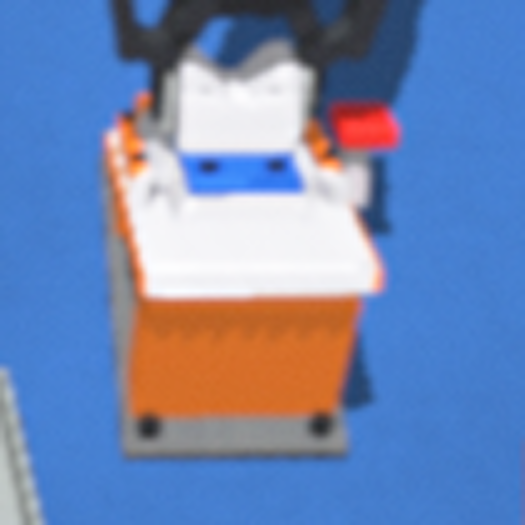

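```bash
cat > padchk.py <<'E'
from h import *
import sys
def red(d,box):
    h=cv2.cvtColor(d["color"],cv2.COLOR_RGB2HSV);m=((h[...,0]<8)|(h[...,0]>172))&(h[...,1]>150)&(h[...,2]>110)
    x0,y0,x1,y1=box;ys,xs=np.nonzero(m[y0:y1,x0:x1]);return round(xs.mean()+x0,2),round(ys.mean()+y0,2),len(xs),ys.min()+y0,ys.max()+y0
b=(400,145,425,168)
s0=load("pics/scene0.npz");s1=load("pics/scene%s.npz"%sys.argv[1]);print(red(s0,b),red(s1,b))
o,S=SB
print("expected shift for 8mm press",proj(s0,[o+S@[-.045,.068,.018]])-proj(s0,[o+S@[-.045,.068,.026]]))
E
python3 padchk.py 12
```

```text
(np.float64(412.26), np.float64(154.67), 87, np.int64(151), np.int64(159)) (np.float64(412.01), np.float64(154.57), 92, np.int64(151), np.int64(158))
expected shift for 8mm press [[-0.21532204  3.07500662]]
```

The scene crop shows the orange pad back up at (412.0,154.6), the same as at the start, where a pressed pad would sit about 3 px lower. I'll push 1 mm more, ease back and see whether the tooth takes the load.

Call:
{"op": "jog_arm", "data": {"increments": [[[-0.001,0,0.0003,0,0,0],[0,0,0,0,0,0],[0.0014,0,-0.0005,0,0,0],[0.0014,0,-0.0005,0,0,0],[0,0,0,0,0,0]]]}}

```text
clock: 26.2
position: [0.4506, 0.1706, 0.1123]
tcp_rot: [3.104, -0.209, 0.319]
wrist_force: [6.7, -1.2, 1.4]
finger_gap: 0.644
```

```bash
python3 - <<'E'
from srch import *
rep(SB)
E
```

```text
t 26.2 grasp [-24.1   2.7  42.1] F [ 6.6 -0.4 -2.2] M [-0.07 -1.6   0.05] gap 0.644 rot err [-0.0029 -0.0049  0.0119] q [-1.15  0.63  1.03  2.21 -0.94  0.57 -1.16]
```

Call:
{"op": "jog_arm", "data": {"increments": [[[0.001,0,-0.0003,0,0,0],[0.0005,0,-0.0001,0,0,0],[0,0,0,0,0,0]]]}}

```text
clock: 26.5
position: [0.4514, 0.1705, 0.1127]
tcp_rot: [3.104, -0.209, 0.317]
wrist_force: [6.6, -0.9, 0.6]
finger_gap: 0.645
```

```bash
python3 - <<'E'
from srch import *
rep(SB)
E
```

```text
t 26.5 grasp [-23.2   2.7  42. ] F [ 6.1 -0.1 -2.8] M [-0.11 -1.42  0.06] gap 0.645 rot err [-0.003  -0.0061  0.0117] q [-1.15  0.63  1.03  2.21 -0.94  0.57 -1.17]
```

Call:
{"op": "jog_arm", "data": {"increments": [[[0,0,0,0,0,0],[0,0,0,0,0,0],[0,0,0,0,0,0],[0,0,0,0,0,0]]], "jaw": 0.82}}

```text
clock: 26.9
position: [0.4487, 0.1707, 0.1117]
tcp_rot: [3.106, -0.208, 0.309]
wrist_force: [-0.5, 0.7, -0.1]
finger_gap: 0.819
```

```bash
python3 - <<'E'
from srch import *
rep(SB)
shot("wrist","13");shot("scene","13")
E
python3 padchk.py 13
```

```text
t 26.9 grasp [-26.1   2.6  42.5] F [-0.5  0.6  0.2] M [ 0.07  0.22 -0.04] gap 0.819 rot err [-0.0028 -0.0113  0.011 ] q [-1.15  0.63  1.03  2.21 -0.94  0.57 -1.17]
(np.float64(412.26), np.float64(154.67), 87, np.int64(151), np.int64(159)) (np.float64(412.16), np.float64(154.78), 92, np.int64(151), np.int64(159))
expected shift for 8mm press [[-0.21532204  3.07500662]]
```

View pics/wrist13.png

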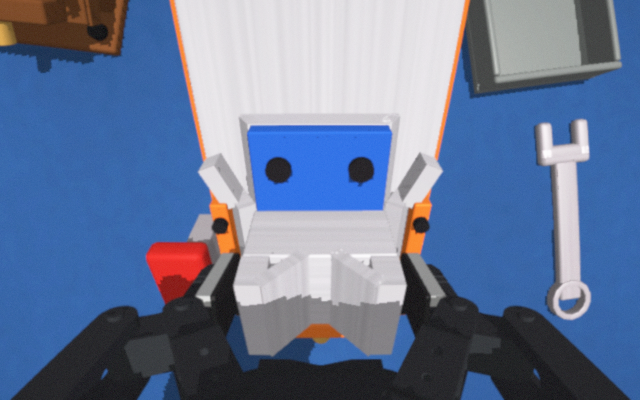

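Wrist view 13 shows the jaws clear on both sides. The rest stayed in the dovetail (blue edge at row ~125) and didn't pop back 18 mm. I'll retract, then check.

Call:
{"op": "jog_arm", "data": {"increments": [[[0,0,-0.005,0,0,0],[0,0,-0.01,0,0,0],[0,0,-0.015,0,0,0],[0,0,-0.02,0,0,0],[0,0,-0.02,0,0,0],[0,0,-0.02,0,0,0],[0,0,-0.01,0,0,0],[0,0,0,0,0,0],[0,0,0,0,0,0],[0,0,0,0,0,0]]]}}

```text
clock: 28.0
position: [0.4293, 0.1732, 0.2095]
tcp_rot: [3.105, -0.208, 0.309]
wrist_force: [-0.5, -1.0, 0.0]
finger_gap: 0.824
```

```bash
python3 - <<'E'
from srch import *
rep(SB)
shot("wrist","14");shot("scene","14")
E
python3 padchk.py 14
```

```text
t 28.0 grasp [  5.9   2.7 136.9] F [-0.3 -1.   0.2] M [-0.01  0.24  0.01] gap 0.824 rot err [-0.0032 -0.011   0.0113] q [-1.39  0.51  1.3   2.12 -0.65  0.77 -1.43]
(np.float64(412.26), np.float64(154.67), 87, np.int64(151), np.int64(159)) (np.float64(412.47), np.float64(154.58), 115, np.int64(150), np.int64(159))
expected shift for 8mm press [[-0.21532204  3.07500662]]
```

View pics/wrist14.png

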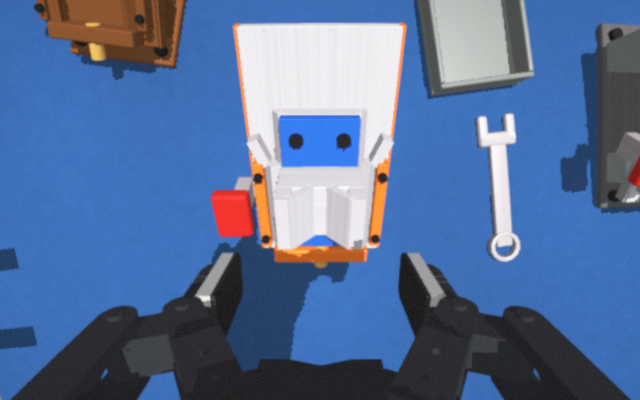

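View pics/scene14.png

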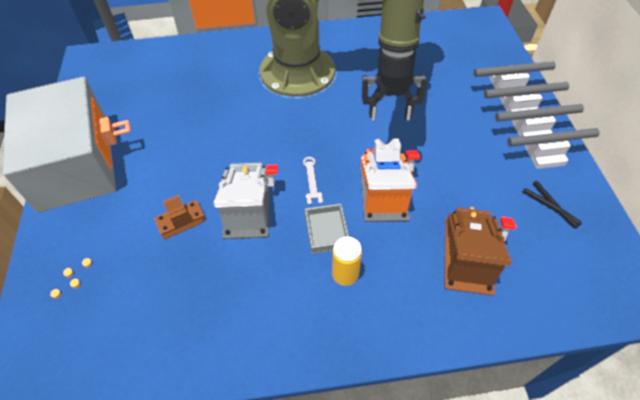

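Wrist view 14 shows the rest in the orange dovetail, with its blue top edge at row ~115 (columns 280–360) and the floor's upper edge at row ~24. In the scene view the wrench, tray and can haven't moved. Now I'll measure the seated position.

```bash
python3 - <<'E'
from h import *
w=load("pics/wrist14.npz");o,S=SB
h=cv2.cvtColor(w["color"],cv2.COLOR_RGB2HSV);sub=h[100:180,265:375]
m=((sub[...,0]>104)&(sub[...,0]<118)&(sub[...,1]>170)&(sub[...,2]>180)).astype(np.uint8)
n,l,st,_=cv2.connectedComponentsWithStats(m);k=1+np.argmax(st[1:,4]);print("blue bbox",st[k]+np.array([265,100,0,0,0]))
x0,y0,ww,hh,_=st[k]+np.array([265,100,0,0,0])
P={}
for nm,uv,z in(("blue UL",(x0+1,y0),.02),("blue UR",(x0+ww-1,y0),.02),("floor UL",(237,26),0),("floor UR",(403,26),0),("pad",(233,214),.026)):
    c,v=ray(w,uv);c=S.T@(c-o);v=S.T@v[0];P[nm]=(c+v*(z-c[2])/v[2])*1000;print(nm,P[nm].round(1))
b=(P["blue UL"]+P["blue UR"])/2;f=(P["floor UL"]+P["floor UR"])/2
print("rest x:",b[0]-54-(f[0]-85),"(blue edge 54 from centre at A)  y:",b[1]-f[1])
s0=load("pics/scene0.npz")["color"].astype(int);s1=load("pics/scene14.npz")["color"].astype(int)
D=np.abs(s0-s1).max(2)>45
for n,(a,b_,c,d) in dict(wrench=(150,300,210,325),tray=(203,303,252,349),can=(233,328,288,365)).items():print(n,D[a:c,b_:d].mean().round(3))
E
```

```text
blue bbox [ 280  116   80   50 3449]
blue UL [33.1 26.  20. ]
blue UR [ 32.5 -24.5  20. ]
floor UL [84.4 51.4  0. ]
floor UR [ 83.3 -51.3   0. ]
pad [-41.4  67.6  26. ]
rest x: -20.079843463459255 (blue edge 54 from centre at A)  y: 0.6847173675887124
wrench 0.0
tray 0.0
can 0.0
```

```bash
python3 - <<'E'
import cv2,numpy as np
a=cv2.imread("pics/wrist14.png")[10:180,225:415];b=cv2.imread("pics/wrist5.png")[75:245,225:415]
im=np.hstack([cv2.resize(x,None,fx=2.1,fy=3.3,interpolation=2) for x in(a,b)]);cv2.imwrite("pics/cmp.png",im);print(im.shape)
for n,r0 in(("wrist14",10),("wrist5",75)):
    g=cv2.imread(f"pics/{n}.png").astype(int)
    for c in(265,375): print(n,c,g[r0:r0+28,c].tolist()[::1][5:22])
    print([tuple(x) for x in g[r0+30:r0+115,320][::1].tolist() if 0] )
    col=g[:,320];rows=[r for r in range(r0+20,r0+170) if col[r,0]-col[r,2]>100];print("blue rows",rows[0],rows[-1])
E
```

```text
(561, 798, 3)
wrist14 265 [[178, 110, 63], [180, 110, 63], [180, 110, 59], [180, 110, 61], [179, 110, 64], [180, 111, 63], [182, 112, 65], [184, 122, 87], [198, 163, 148], [214, 200, 198], [224, 220, 222], [237, 235, 237], [241, 238, 241], [239, 236, 238], [236, 233, 235], [234, 230, 232], [236, 233, 235]]
wrist14 375 [[175, 106, 59], [177, 110, 62], [180, 112, 64], [181, 113, 65], [180, 110, 63], [181, 111, 63], [184, 116, 71], [191, 141, 113], [210, 185, 179], [221, 213, 214], [229, 225, 227], [242, 239, 240], [244, 242, 243], [241, 238, 241], [240, 237, 239], [241, 237, 240], [240, 237, 239]]
[]
blue rows 116 165
wrist5 265 [[189, 115, 65], [188, 113, 61], [187, 113, 63], [189, 118, 68], [187, 114, 66], [188, 118, 71], [195, 142, 113], [208, 180, 169], [222, 212, 214], [224, 220, 223], [226, 223, 225], [229, 224, 228], [238, 234, 237], [246, 244, 246], [245, 242, 244], [242, 239, 242], [243, 240, 242]]
wrist5 375 [[193, 118, 65], [194, 120, 68], [197, 121, 67], [197, 120, 68], [199, 133, 95], [213, 174, 159], [226, 216, 217], [228, 224, 227], [229, 226, 228], [231, 229, 230], [238, 236, 237], [246, 244, 245], [247, 245, 246], [244, 241, 243], [242, 238, 241], [243, 240, 243], [245, 242, 244]]
[]
blue rows 150 197
```

View pics/cmp.png

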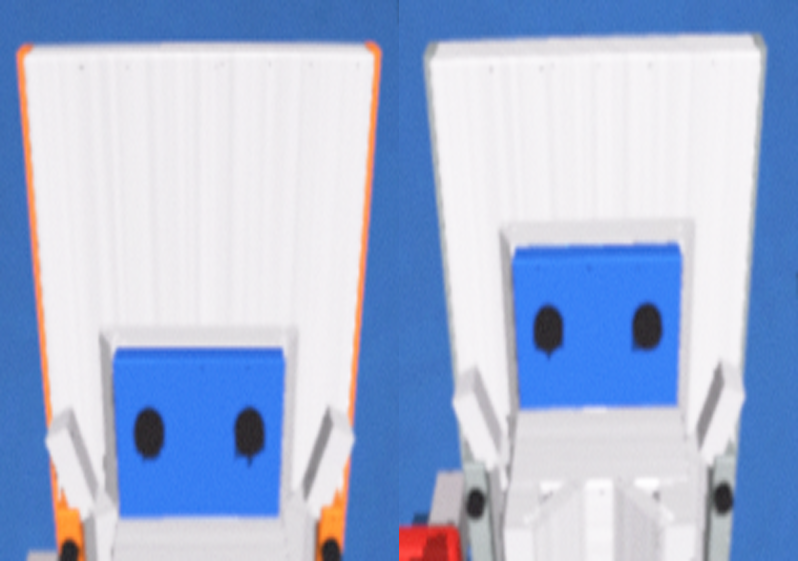

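Read consistently on the same edges, the orange rest sits about 19 mm down-slope of the popped position (−5). That puts it at about −23 to −24 mm, the latched spot, with the pad up and the robot clear. Handing in.

```bash
python3 - <<'E'
from rig import close_job,state
print(state()["clock"],state()["wrist_force"]);print(close_job())
E
```

```text
28.1 [ 0.5131159  -1.20961558 -0.3144814 ]
the job is handed in; nothing more can be done
None
```

The rest is in the orange station's dovetail and stays there by itself. I handed the job in at 28.1 s of the 64 s allowed; no verdict came back.

**What I did**
- I pressed the grey catch with closed fingers until it bottomed at about 19 N, and the rest popped about 18 mm up-slope.
- I gripped the block across its 56 mm faces instead of the 40 mm ones you suggested. With the tool leaning the full 30 degrees the arm ran into its joint limits.
- I slid the rest out and carried it over, laid it flat on the orange landing and eased it in. At my pauses the wrist force never read above about 19 N during the insertion.
- I then opened the jaws part-way and backed off.

**Last checks**
- **Catch:** the orange pad is back at its starting pixel height to within 0.1 px. A pressed pad would sit about 3 px lower.
- **Rest position:** it stayed put after release instead of returning to x = −5. It is about 0.7 mm off the centre line.
- **Bystanders:** the wrench, tray and can show no change between the first and last scene pictures.
- **Robot:** it is clear, with wrist force at noise level (about 1 N).

**What disagreed**
- My first image reading put the rest at x = −20 mm, close to the −19.5 limit. Reading the same plate edges in both pictures gave about −23 to −24 mm, which matches the catch being up.
- The orange shoe's true centre line came out about 2.5 mm left of my camera estimate. I corrected for that from the forces while sliding in.

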